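# Put the dye jars away in the gated locker

### The arm

A 7-joint arm with a two-finger parallel gripper is mounted at the origin on the work surface. World frame = base frame: x ahead of the robot, y to its left, z up, the work surface at z = 0. Lengths are in m, angles in rad, forces in N, time in s.
With the tool pointing down it reaches from about 0.425 to 1.025 m from the base axis. Payload 3.6 kg.
Tool frame: the origin (TCP) lies midway between the tips of the shut fingers; the grasp point (between the pads) lies 19 mm behind it (env.grip_depth is the x of the grasp point in the tool frame, in m); x points along the fingers, z is the direction in which the jaws open and shut, and the axes are right-handed (so a half turn about x gives the same grasp; the last joint's range is limited). The gripper opens to 85 mm and grips with 20 to 120 N. Pads are 22 mm wide; open, the fingers measure 114 mm over their backs; the gripper's body (76 mm by 85 mm) begins 54 mm behind the grasp point. The pads swing forward as they close: fully open they stand 13 mm farther back than shut.
Start: joints at [-1.429, 0.591, 0.048, 1.609, -0.033, 0.943, -0.034], TCP at [0.169, 0.705, 0.231] pointing down, gripper open.
Joint ranges: [-2.69, 2.69], [-0.47, 2.24], [-1.27, 1.36], [0.19, 2.51], [-1.53, 4.68], [0.08, 2.07], [-3.09, 3.09]. Speed limits (rad/s): [2.57, 2.57, 3.14, 3.14, 3.14, 3.14, 3.14].

### API

Orientations are given as a unit quaternion [w, x, y, z].
In Python, from rig import env gives the robot as it stands.
- The arm moves only by the tool servo_tool, never from a script. Its argument "commands" is a list of rows, each a list of 6 numbers: the shift along the tool's x, y, z in m, then the turn, a rotation vector about the tool's x, y, z in degrees. In form: [[tx, ty, tz, ax, ay, az], ...]. A call has exactly 5 rows; each row is the pose to reach, as a shift and turn from the pose commanded when the call began, along the tool's axes at that moment; what a row does not reach only later rows make up. A row lasts 1/12 s, in which the tool goes at most 41.7 mm and 7.16 degrees, less where a joint would pass 70% of its speed; a pose out of reach is approached as far as the arm can. A call with a gripper value outside its range is refused whole. "gripper" is the opening, from -1 (shut) to 1 (fully open), set as the call begins (left out, the last holds). The fingers move at their own pace and stop on an object; "force" is the grip in N (left out, the last holds). Time passes only in rows, so rows that repeat a pose let the fingers close, or fill a call up. It gives the time, the measured TCP pose, the force and the opening at its end, in the units of the state.
- env.read_state(): the state, without advancing time (a new reading comes with each control period).
- env.get_image(name): name is "scene" or "side" or "wrist"; returns (picture, depth): 420x560x3 uint8, blue, green, red; 420x560 float32, m along the optical axis (not along the pixel's ray), 0 where there is no reading.
- env.camera_model(name): a dict with "vertical_fov" (degrees; the focal length in pixels is half the picture's height over the tangent of half this angle, whatever the lens; pixels are square), "cx", "cy" (the principal point, pixels), "world_to_cam" (4x4, takes a point from world to camera coordinates). Camera axes: x right, y down, z forward; pixel columns grow to the right and rows downward; lengths in m; the calibration is good to about 2 mm. A picture is of the moment at which its call begins: read the wrist's pose just before it. camera_model takes no time and is no camera call; for the wrist camera it gives the pose at the moment of the call.
- env.close_job(): hands the job in, once; it reports no verdict.
The state is a dict: "t": time; "qpos": joint angles; "dq": joint speeds; "effort": joint torques, N m; "ee_pos": TCP position; "orientation": TCP orientation; "contact_force": force on the tool from outside, world axes, zero at the start; "torque": the same for the moment, N m; "width": opening from 0.0 (shut) to 1.0 (fully open).
Only numpy, scipy, OpenCV 4.12 (cv2) and the standard library are available. Lean on these libraries where they do the work, as an engineer would, in place of code of your own. Each camera call takes 0.05 s, during which the arm holds its last target. There are 200 camera calls.

### The job

Put the small squat dye jars away for the night: pull the locker's drop front fully down, then push every jar from that shelf through the sprung gate into the locker so that they all stand upright inside and the gate has swung shut behind them, and only then push the front fully back up. Leave the other things on the bench where they are.

Things in the scene. Friction and masses are not known exactly. Their poses are not given: they have to be found in the camera images.
- locker: low grey jar locker fixed to the bench: a straight covered lane, 74 mm wide, 107 mm high, from x = 2 to 291 mm of its frame. +x points from the drop front into the locker (the way jars are pushed), z up; origin on the bench, under the front's hinge line, on the lane's centre line. Side walls (from x = 14 mm) leave a lane 58 mm wide, floor 45 mm above the bench, end wall at x = 285 mm.
- slot (a point): middle of the slot in the locker's clear cover, at its top (107 mm high, locker x = 150 mm). The cover is 4 mm thick and starts at x = 14 mm; the slot, 36 mm wide, runs its whole length on the centre line: too narrow for a jar, but shut gripper fingers held upright, closing line along the lane (22 mm wide across it), can travel along it and be lifted out anywhere.
- front (a joint): the locker's drop front, hinged along its bottom edge: 0 = shut, upright; 1.571 rad = fully down, level, a shelf flush with the lane's floor. Starts at 0 to 0.25. Stiff hinge: stays where it is left, about 2 N at the handle moves it. Panel 70 mm wide, 66 mm from hinge to edge, 6 mm thick; on its inner face (the shelf's top) a curb 12 mm high along each side, 58 mm apart inside.
- front_handle (a point): centre of the front's handle: steel barrel 14 mm in diameter, 26 mm long, parallel to the hinge (locker y), on a stem 10 mm wide beyond the panel's free edge. Above the panel when shut, 42 mm over the bench when down. Can be pinched from above on its two flat ends (closing line along locker y); it turns between the fingers as the front swings.
- front_hinge (a point): middle of the front's hinge line, 45 mm above the bench; the hinge runs along locker y. At front angle q the handle's centre lies 111 sin q + 3 cos q mm outward (locker -x) and 111 cos q - 3 sin q mm above this point.
- gate (a joint): sprung gate: one aluminium leaf 54 mm wide, 50 high, 3 thick standing across the lane, on a vertical hinge at locker x = 20, y = +29 mm. 0 = shut; swings inwards only, to 1.55 rad, and springs shut by itself (0.2 N at its free edge to start, 1 N wide open) unless something stands in its 56 mm sweep: a jar is clear once its centre is past about x = 95 mm.
- gateway (a point): point on the lane's floor in the middle of the gateway, in the plane of the shut gate (locker x = 20 mm).
- jar1: small squat amber glass dye jar with black lid, standing on the bench at the start (two to four are present, all alike). Body 46 mm in diameter, 35 mm high; lid 41 mm in diameter, to 50 mm overall; 0.1 to 0.19 kg. Origin at the centre of its underside, z up.
- jar2: small squat amber glass dye jar with black lid, standing on the bench at the start (two to four are present, all alike). Body 46 mm in diameter, 35 mm high; lid 41 mm in diameter, to 50 mm overall; 0.1 to 0.19 kg. Origin at the centre of its underside, z up.
- jar3: small squat amber glass dye jar with black lid, standing on the bench at the start (two to four are present, all alike). Body 46 mm in diameter, 35 mm high; lid 41 mm in diameter, to 50 mm overall; 0.1 to 0.19 kg. Origin at the centre of its underside, z up.
- jar4: small squat amber glass dye jar with black lid, standing on the bench at the start (two to four are present, all alike). Body 46 mm in diameter, 35 mm high; lid 41 mm in diameter, to 50 mm overall; 0.1 to 0.19 kg. Origin at the centre of its underside, z up.
- jar5: small squat amber glass dye jar with black lid, standing on the bench at the start (two to four are present, all alike). Body 46 mm in diameter, 35 mm high; lid 41 mm in diameter, to 50 mm overall; 0.1 to 0.19 kg. Origin at the centre of its underside, z up.
- wax_tin: flat round tin, 64 mm in diameter, 22 mm high, bystander. Origin at the centre of its underside.
- tall_bottle: tall amber bottle with a black cap, 54 mm in diameter, 150 mm high, bystander (not one of the jars). Origin at the centre of its underside.
- glue_pot: white open glue pot, 84 mm across, 75 mm high, bystander. Origin at the centre of its underside.
- mallet: hammer 240 mm long lying on the bench, bystander.
- thread_spool: wooden thread spool, 52 mm in diameter, 58 mm high, bystander. Origin at the centre of its underside.
- stamp_block: wooden block 50 x 90 x 30 mm, bystander. Origin at the centre of its underside.
Not all that is in view belongs to the job. Leave any blue, green or red look-alike of the jar3 alone.

How it is judged:
By the outcome, as a careful person would: the job done as asked, in the order asked, and still so for the second after the job is handed in, with the robot touching nothing.
Of jar1, jar2, jar3, jar4, jar5 only 2 to 4 are there at a start; the rules pass over those that are not, and their reading is None.
At some moment in a run one of jar1, jar2, jar3, jar4, jar5 may be knocked a few centimetres aside while the robot is not near it.
It also fails if it takes over 210 s, if anything falls off the work surface, if the arm or the gripper's body presses on something with over 40 N, if the wrist force passes 120 N, or if a joint passes its speed limit or range.

## Working session

There is one attempt and no reset: what is moved stays moved. The work goes in short steps, Python scripts to look and compute and a tool call to move; the robot and the scene stay as the last step left them, time stands still between calls to the robot, and variables do not carry over. Pictures are saved under pics/ and viewed, about 12 in all and at most 16, crops included, and the job is handed in when it is done.

Besides the shell and the picture viewer there is one more tool, called after "Call:" as a command line: name --pt "numbers of a row" for each row, then --argument value for the rest. servo_tool: Moves the arm, as the interface text tells. Its arguments: {"type":"object","properties":{"commands":{"type":"array"},"gripper":{"type":"number"},"force":{"type":"number"}},"required":["commands"]}

```bash
ls; mkdir -p pics; cat > h.py <<'E'
import numpy as np, cv2
from rig import env
from scipy.spatial.transform import Rotation as R
def K(m,h=420):
    f=h/2/np.tan(np.radians(m["vertical_fov"])/2); return f,m["cx"],m["cy"]
def cloud(name,save=None):
    m=env.camera_model(name); im,d=env.get_image(name); f,cx,cy=K(m)
    v,u=np.mgrid[:420,:560]; P=np.stack([(u-cx)/f*d,(v-cy)/f*d,d],-1)
    T=np.linalg.inv(np.array(m["world_to_cam"])); W=P@T[:3,:3].T+T[:3,3]; W[d<=0]=np.nan
    if save: cv2.imwrite("pics/"+save,im)
    return im,d,W,m
def ray(m,u,v,z):
    f,cx,cy=K(m); T=np.linalg.inv(np.array(m["world_to_cam"])); r=T[:3,:3]@np.array([(u-cx)/f,(v-cy)/f,1]); o=T[:3,3]
    return o+r*(z-o[2])/r[2]
def proj(m,p):
    f,cx,cy=K(m); T=np.array(m["world_to_cam"]); q=T[:3,:3]@np.array(p)+T[:3,3]; return f*q[0]/q[2]+cx,f*q[1]/q[2]+cy
def st():
    s=env.read_state(); return s,np.array(s["ee_pos"]),R.from_quat(np.array(s["orientation"])[[1,2,3,0]])
E
python3 - <<'E'
from h import *
s,p,r=st(); print(s); print(r.as_matrix().round(3))
for n in("scene","side"):
    im,d,W,m=cloud(n,n+"0.png"); np.savez(n+"0.npz",W=W); print({k:np.round(v,3) for k,v in m.items() if k!='x'})
E
```

```text
pics
{'t': 0.0, 'qpos': array([-1.42952064,  0.59213533,  0.04829758,  1.60983303, -0.03328181,
        0.94270205, -0.03369141]), 'dq': array([-2.52499688e-03,  1.25970247e-03,  1.51806182e-03,  2.09356439e-04,
       -3.46206165e-05,  1.52029513e-03, -2.23993764e-04]), 'effort': array([-1.13644344e-04, -5.48714447e+01,  1.54693265e+00, -1.98119885e+01,
        9.43406951e-03,  8.83860776e-03, -1.13812260e-05]), 'ee_pos': array([0.16845597, 0.70430115, 0.2301252 ]), 'orientation': array([ 0.55449701, -0.43856401,  0.55569423,  0.43749125]), 'contact_force': array([ 0.40678129, -0.33036693, -0.10661802]), 'torque': array([-0.02266793, -0.02070156, -0.04553787]), 'width': 1.0039611638421013}
[[-0.    -0.973  0.233]
 [-0.002  0.233  0.973]
 [-1.    -0.    -0.002]]
{'vertical_fov': np.float64(46.751), 'cx': np.float64(275.957), 'cy': np.float64(211.056), 'world_to_cam': array([[-0.553,  0.833,  0.004,  0.385],
       [ 0.678,  0.453, -0.579, -0.251],
       [-0.484, -0.317, -0.815,  1.601],
       [ 0.   ,  0.   ,  0.   ,  1.   ]])}
{'vertical_fov': np.float64(46.381), 'cx': np.float64(278.903), 'cy': np.float64(208.617), 'world_to_cam': array([[ 0.959, -0.282, -0.007, -0.585],
       [-0.208, -0.691, -0.692,  0.128],
       [ 0.19 ,  0.666, -0.722,  1.187],
       [ 0.   ,  0.   ,  0.   ,  1.   ]])}
```

View pics/scene0.png

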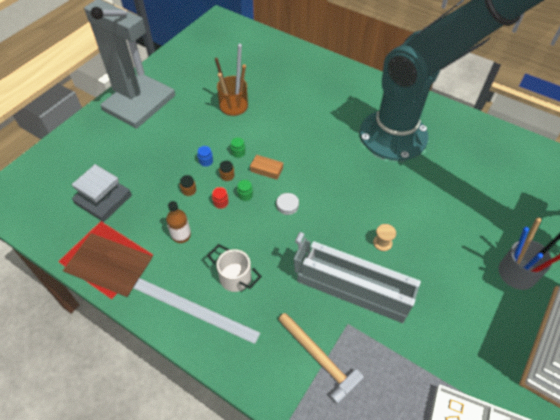

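View pics/side0.png

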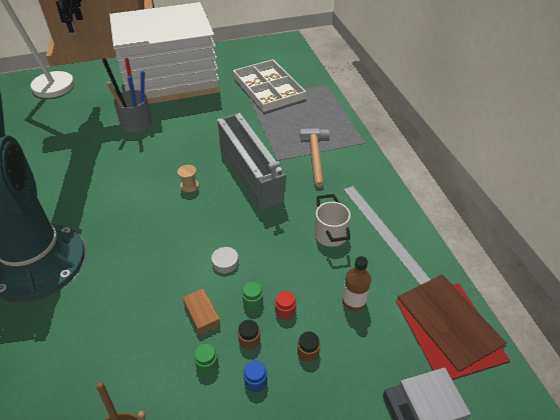

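The scene view shows two amber jars with black lids at (188,185) and (227,170); in the side view they are at (309,345) and (249,333). The blue, green (2) and red look-alikes stand around them. The locker's front handle is at scene (300,240) and its body runs to (418,295). The tall bottle at scene (178,222) is a bystander.

```bash
python3 - <<'E'
from h import *
for n in("scene","side"):
    im=cv2.imread(f"pics/{n}0.png"); W=np.load(n+"0.npz")["W"]; z=W[...,2]; m=env.camera_model(n)
    # objects above bench
    M=((z>0.012)&(W[...,0]>0.2)&(W[...,0]<1.2)&(abs(W[...,1])<0.6)).astype(np.uint8)
    M=cv2.morphologyEx(M,cv2.MORPH_OPEN,np.ones((3,3)))
    k,l,s,c=cv2.connectedComponentsWithStats(M)
    for i in range(1,k):
        if s[i,4]<60: continue
        P=W[l==i]; zt=np.percentile(P[:,2],97); T=P[P[:,2]>zt-.008]; hull=(T[:,:2].max(0)+T[:,:2].min(0))/2
        print(n,c[i].round(),s[i,4],"ztop",zt.round(3),"ctr",hull.round(3),"ext",np.ptp(T[:,:2],axis=0).round(3),"bgr",np.median(im[l==i],axis=0))
a=cv2.imread("pics/scene0.png")[130:290,150:430]; b=cv2.imread("pics/side0.png")[110:400,170:390]
cv2.imwrite("pics/crop1.png",np.hstack([cv2.resize(a,None,fx=1.7,fy=1.7,interpolation=cv2.INTER_CUBIC)[:272],cv2.resize(b,(206,272),interpolation=cv2.INTER_CUBIC)]))
E
```

```text
scene [228. 100.] 472 ztop 0.16 ctr [ 0.237 -0.517] ext [0.015 0.011] bgr [ 41.  85. 133.]
scene [237. 146.] 221 ztop 0.053 ctr [ 0.35  -0.379] ext [0.042 0.043] bgr [ 74. 147.  52.]
scene [204. 155.] 225 ztop 0.052 ctr [ 0.435 -0.441] ext [0.041 0.042] bgr [181.  95.  45.]
scene [266. 166.] 468 ztop 0.034 ctr [ 0.359 -0.262] ext [0.067 0.096] bgr [ 83.  138.5 202. ]
scene [226. 170.] 229 ztop 0.053 ctr [ 0.445 -0.35 ] ext [0.04  0.042] bgr [46. 67. 62.]
scene [105. 195.] 1317 ztop 0.093 ctr [ 0.723 -0.575] ext [0.089 0.051] bgr [107. 104.  96.]
scene [187. 185.] 245 ztop 0.052 ctr [ 0.555 -0.41 ] ext [0.04  0.041] bgr [45. 67. 65.]
scene [244. 189.] 245 ztop 0.053 ctr [ 0.475 -0.26 ] ext [0.041 0.04 ] bgr [ 76. 151.  54.]
scene [219. 197.] 256 ztop 0.054 ctr [ 0.537 -0.304] ext [0.041 0.04 ] bgr [ 47.  57. 188.]
scene [287. 203.] 327 ztop 0.026 ctr [ 0.439 -0.133] ext [0.063 0.063] bgr [225. 224. 222.]
scene [177. 223.] 671 ztop 0.151 ctr [ 0.691 -0.325] ext [0.028 0.025] bgr [ 59.  99. 146.]
scene [527. 259.] 2067 ztop 0.173 ctr [0.289 0.484] ext [0.11  0.083] bgr [77. 76. 72.]
sce
[... 1288 characters left out ...]
p 0.033 ctr [ 0.355 -0.262] ext [0.065 0.097] bgr [ 74. 114. 166.]
side [285. 304.] 450 ztop 0.052 ctr [ 0.534 -0.304] ext [0.04 0.04] bgr [ 53.   59.5 174. ]
side [248. 333.] 494 ztop 0.053 ctr [ 0.44 -0.35] ext [0.039 0.041] bgr [46. 51. 47.]
side [308. 345.] 499 ztop 0.053 ctr [ 0.55  -0.412] ext [0.04  0.041] bgr [44. 50. 45.]
side [205. 358.] 532 ztop 0.053 ctr [ 0.345 -0.379] ext [0.04  0.041] bgr [ 81. 140.  65.]
side [255. 375.] 559 ztop 0.053 ctr [ 0.43  -0.441] ext [0.04  0.041] bgr [173.  95.  54.]
side [417. 391.] 1927 ztop 0.093 ctr [ 0.718 -0.577] ext [0.091 0.047] bgr [161. 159. 159.]
side [138. 416.] 110 ztop 0.176 ctr [ 0.234 -0.519] ext [0.011 0.011] bgr [ 60.5  85.5 109.5]
```

View pics/crop1.png

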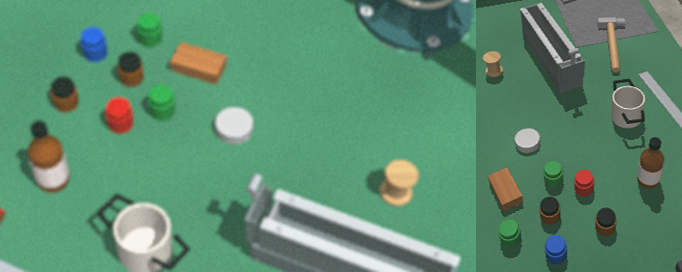

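The enlarged crop confirms that only two jars are amber with black lids: A at about (0.552,-0.411) and B at about (0.442,-0.350). The blue, green and red ones, and the tall bottle, are left alone. Next: fit the locker.

```bash
python3 - <<'E'
from h import *
for n in("scene","side"):
    W=np.load(n+"0.npz")["W"]; P=W.reshape(-1,3); P=P[(P[:,0]>.42)&(P[:,0]<.72)&(abs(P[:,1]-.14)<.22)]
    T=P[(P[:,2]>.098)&(P[:,2]<.115)]
    c,sz,a=cv2.minAreaRect((T[:,:2]*1000).astype(np.float32)); print(n,len(T),c,sz,a); print(cv2.boxPoints((c,sz,a)).round(1).tolist())
    H=P[P[:,2]>.12]; print("handle",len(H),H.mean(0),H.min(0),H.max(0))
    t=T-T.mean(0); u,s_,v=np.linalg.svd(t[:,:2],full_matrices=False); print("axis",v[0], np.degrees(np.arctan2(*v[0][::-1])))
E
```

```text
scene 1865 (573.9683837890625, 151.17117309570312) (76.18323516845703, 302.51361083984375) 9.641806602478027
[[511.1000061035156, 293.8999938964844], [561.7000122070312, -4.300000190734863], [636.9000244140625, 8.399999618530273], [586.2000122070312, 306.70001220703125]]
handle 78 [0.60185247 0.00296537 0.15430744] [ 0.58581718 -0.00691679  0.12034589] [0.6140469  0.00956772 0.16742588]
axis [-0.17188609  0.98511683] 99.89749841744535
side 1136 (570.2322998046875, 154.8038330078125) (72.34281921386719, 313.1902770996094) 9.705875396728516
[[508.20001220703125, 303.1000061035156], [561.0, -5.599999904632568], [632.2999877929688, 6.5], [579.5, 315.29998779296875]]
handle 105 [5.96096241e-01 1.90570281e-04 1.49581571e-01] [ 0.58341398 -0.00919272  0.12027665] [0.60997312 0.00690235 0.16358383]
axis [ 0.15918617 -0.98724858] -80.84033829364358
```

Call:
servo_tool --pt "-0.12 0 0 33.4 0 0" --pt "-0.12 0 0 33.4 0 0" --pt "-0.12 0 0 33.4 0 0" --pt "-0.12 0 0 33.4 0 0" --pt "-0.12 0 0 33.4 0 0" --gripper 0.0

```text
t: 0.52
ee_pos: [0.1692, 0.7066, 0.355]
orientation: [0.66, -0.256, 0.657, 0.26]
contact_force: [0.3, -0.6, -0.8]
width: 0.502
```

Call:
servo_tool --pt "0 0 0 33.4 0 0" --pt "0 0 0 33.4 0 0" --pt "0 0 0 33.4 0 0" --pt "0 0 0 33.4 0 0" --pt "0 0 0 33.4 0 0"

```text
t: 0.93
ee_pos: [0.1683, 0.7047, 0.3505]
orientation: [0.705, -0.059, 0.705, 0.058]
contact_force: [0.9, 1.0, 0.1]
width: 0.502
```

Call:
servo_tool --pt "0 -0.19 0.077 0 0 0" --pt "0 -0.19 0.077 0 0 0" --pt "0 -0.19 0.077 0 0 0" --pt "0 -0.19 0.077 0 0 0" --pt "0 -0.19 0.077 0 0 0"

```text
t: 1.35
ee_pos: [0.2778, 0.5281, 0.3508]
orientation: [0.705, -0.06, 0.705, 0.059]
contact_force: [0.6, -0.5, 0.9]
width: 0.496
```

Call:
servo_tool --pt "0 -0.19 0.077 0 0 0" --pt "0 -0.19 0.077 0 0 0" --pt "0 -0.19 0.077 0 0 0" --pt "0 -0.19 0.077 0 0 0" --pt "0 -0.19 0.077 0 0 0"

```text
t: 1.77
ee_pos: [0.3855, 0.3539, 0.3511]
orientation: [0.704, -0.06, 0.705, 0.06]
contact_force: [0.3, -0.4, 1.1]
width: 0.501
```

Call:
servo_tool --pt "0 -0.19 0.077 0 0 0" --pt "0 -0.19 0.077 0 0 0" --pt "0 -0.19 0.077 0 0 0" --pt "0 -0.19 0.077 0 0 0" --pt "0 -0.19 0.077 0 0 0"

```text
t: 2.18
ee_pos: [0.4933, 0.1799, 0.3512]
orientation: [0.705, -0.06, 0.705, 0.06]
contact_force: [0.1, 0.7, 0.2]
width: 0.498
```

Call:
servo_tool --pt "0 -0.19 0.075 0 0 0" --pt "0 -0.19 0.075 0 0 0" --pt "0 -0.19 0.075 0 0 0" --pt "0 -0.19 0.075 0 0 0" --pt "0 -0.19 0.075 0 0 0"

```text
t: 2.6
ee_pos: [0.5995, 0.0054, 0.351]
orientation: [0.704, -0.06, 0.705, 0.06]
contact_force: [0.7, 0.3, 0.5]
width: 0.492
```

```bash
python3 - <<'E'
from h import *
s,p,r=st(); print(p,r.as_matrix().round(3))
im,d,W,m=cloud("wrist","w1.png"); np.savez("w1.npz",W=W); print(np.linalg.inv(m["world_to_cam"]).round(3), m["vertical_fov"])
P=W.reshape(-1,3); P=P[np.isfinite(P[:,0])]
P=P[(P[:,0]>.42)&(P[:,0]<.72)&(P[:,1]>-.03)&(P[:,1]<.36)]
T=P[(P[:,2]>.100)&(P[:,2]<.113)]
if len(T): 
    R_=cv2.minAreaRect((T[:,:2]*1000).astype(np.float32)); print(len(T),R_,cv2.boxPoints(R_).round(1).tolist())
H=P[(P[:,2]>.135)&(P[:,2]<.175)]; print("handle",len(H),H.mean(0),H.min(0),H.max(0))
if len(H): print(cv2.minAreaRect((H[:,:2]*1000).astype(np.float32)))
E
```

```text
[0.59947739 0.00535911 0.35102051] [[-0.    -0.168  0.986]
 [-0.     0.986  0.168]
 [-1.    -0.    -0.   ]]
[[ 0.986  0.16   0.052  0.586]
 [ 0.168 -0.937 -0.306  0.085]
 [-0.     0.311 -0.951  0.494]
 [ 0.     0.     0.     1.   ]] 67.998366887759
5184 ((581.2652587890625, 99.24662017822266), (70.11039733886719, 195.6383514404297), 9.742836952209473) [[530.2000122070312, 189.6999969482422], [563.2999877929688, -3.0999999046325684], [632.4000244140625, 8.800000190734863], [599.2999877929688, 201.60000610351562]]
handle 316 [0.59781174 0.00295669 0.15922608] [ 0.58487364 -0.00650916  0.13584256] [0.61124658 0.01070956 0.16348401]
((598.0497436523438, 2.0310792922973633), (24.52727699279785, 13.837782859802246), 9.122841835021973)
```

View pics/w1.png

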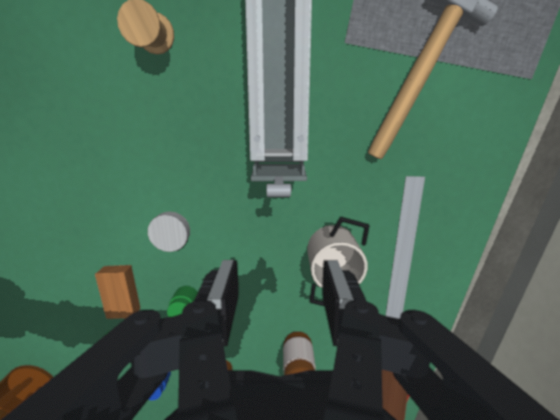

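The wrist view shows the handle barrel at (279,189), the panel's top edge at row 172, and the fronts of the cover rails at about row 160 (x 250-308). The locker axis is vertical in the image, so the tool yaw is right.

```bash
python3 - <<'E'
from h import *
W=np.load("w1.npz")["W"]; im=cv2.imread("pics/w1.png")
ax=np.array([-.169,.9856]); ay=np.array([-.9856,-.169])
m=env.camera_model("wrist")
for c in (255,302):
    print(c,[(r,int(im[r,c].mean()),W[r,c].round(3).tolist()) for r in range(150,184,3)])
for v in (158,161): print([ray(m,u,v,.107)[:2].round(4).tolist() for u in(250,279,308)])
M=W[...,2]; sel=(M>.09)&(M<.115); u=(W[...,:2]@ay)[sel]; print("ay range",np.percentile(u,[1,99]), "handle ay",np.array([.598,.0025])@ay,"ax",np.array([.598,.0025])@ax)
E
```

```text
255 [(150, 178, [0.564, 0.035, 0.107]), (153, 181, [0.564, 0.031, 0.107]), (156, 182, [0.565, 0.027, 0.105]), (159, 165, [0.565, 0.024, 0.107]), (162, 64, [0.565, 0.017, 0.087]), (165, 84, [0.566, 0.016, 0.104]), (168, 100, [0.567, 0.012, 0.106]), (171, 100, [0.567, 0.008, 0.105]), (174, 104, [0.568, 0.005, 0.106]), (177, 115, [0.569, 0.002, 0.11]), (180, 97, [0.569, -0.001, 0.112]), (183, 58, [0.565, -0.031, 0.001])]
302 [(150, 178, [0.62, 0.044, 0.107]), (153, 178, [0.621, 0.041, 0.108]), (156, 177, [0.622, 0.037, 0.107]), (159, 166, [0.623, 0.033, 0.106]), (162, 70, [0.625, 0.027, 0.089]), (165, 82, [0.624, 0.026, 0.105]), (168, 99, [0.624, 0.023, 0.108]), (171, 102, [0.625, 0.019, 0.106]), (174, 101, [0.626, 0.015, 0.106]), (177, 119, [0.626, 0.012, 0.111]), (180, 108, [0.627, 0.008, 0.109]), (183, 96, [0.64, -0.018, 0.001])]
[[0.5637, 0.013], [0.5991, 0.0187], [0.6345, 0.0243]]
[[0.5642, 0.0093], [0.5997, 0.015], [0.6352, 0.0207]]
ay range [-0.62446338 -0.55507492] handle ay -0.5898113 ax -0.098598
```

```bash
python3 - <<'E'
from h import *
s,p,r=st(); print(s["t"],p,s["dq"].round(3)); 
im,d,W,m=cloud("wrist","w2.png"); np.savez("w2.npz",W=W); print(np.linalg.inv(m["world_to_cam"]).round(4))
for v in (158,189): print(im[v,255].tolist(),W[v,255],W[v,279],d[v,255],ray(m,255,v,W[v,255,2]),ray(m,279,v,W[v,279,2]))
i1=cv2.imread("pics/w1.png"); print(cv2.phaseCorrelate(i1[:250].mean(2),im[:250].mean(2)))
E
```

```text
2.65 [ 0.60273855 -0.00396313  0.35189398] [-0.057 -0.05   0.019  0.045  0.042  0.01  -0.158]
[[ 0.9874  0.1489  0.0544  0.5893]
 [ 0.1584 -0.9361 -0.3141  0.0765]
 [ 0.0041  0.3188 -0.9478  0.4937]
 [ 0.      0.      0.      1.    ]]
[63, 63, 56] [0.5676507  0.00713531 0.06466999] [0.60009953 0.01276368 0.06755245] 0.42725706 [0.5676507  0.00713531 0.06466999] [0.60009953 0.01276368 0.06755245]
[58, 74, 43] [ 5.71101786e-01 -5.32561405e-02 -6.00559388e-05] [ 6.09740583e-01 -4.70096379e-02  2.83704806e-04] 0.5077687 [ 5.71101786e-01 -5.32561405e-02 -6.00559388e-05] [ 6.09740583e-01 -4.70096379e-02  2.83704806e-04]
((-3.4226469105901742, -0.9311615206916173), 0.09315437608261974)
```

The arm was still settling. I'll hold, then measure again.

Call:
servo_tool --pt "0 0 0 0 0 0" --pt "0 0 0 0 0 0" --pt "0 0 0 0 0 0" --pt "0 0 0 0 0 0" --pt "0 0 0 0 0 0"

```text
t: 3.12
ee_pos: [0.5985, 0.0097, 0.3513]
orientation: [0.704, -0.061, 0.705, 0.061]
contact_force: [0.2, -0.2, -0.8]
width: 0.5
```

```bash
cat > lk.py <<'E'
from h import *
s,p,r=st(); print(s["t"],p,abs(s["dq"]).max().round(4))
im,d,W,m=cloud("wrist","w3.png")
X=W[...,0];Y=W[...,1];Z=W[...,2]
H=W[(Z>.135)&(Z<.175)&(X>.5)&(X<.7)&(abs(Y)<.06)]; print("handle",len(H),H.max(0)[2],cv2.minAreaRect((H[:,:2]*1000).astype(np.float32)))
T=W[(Z>.103)&(Z<.111)&(X>.45)&(X<.72)&(Y>.035)&(Y<.25)][:,:2]
C=cv2.minAreaRect((T*1000).astype(np.float32)); print("cover",C)
c=np.array(C[0])/1000; w,h=C[1]; a=np.radians(C[2]); ax=np.array([-np.sin(a),np.cos(a)]); ay=np.array([-ax[1],ax[0]])
L=(W[...,:2]-c)@ax; S=(W[...,:2]-c)@ay
strip=(abs(abs(S)-.026)<.004)&(L<0)&(L>-.2)&(Z>.08)
B=im.mean(2)
br=L[strip&(B>140)]; dk=L[strip&(B<140)]
print("cover front edge L",np.percentile(br,1), "front panel L",np.percentile(dk,[1,99]))
x14=c+ax*np.percentile(br,1); print("origin est",(x14-.014*ax).round(4),"ax",ax)
E
python3 lk.py
```

```text
3.1167 [0.59848823 0.00965946 0.35125498] 0.006
handle 319 0.16383958067807253 ((598.2423706054688, 2.0552444458007812), (25.587875366210938, 13.965705871582031), 9.636157989501953)
cover ((578.6365966796875, 114.98902893066406), (70.15011596679688, 173.31898498535156), 9.680323600769043)
cover front edge L -0.09729344080089283 front panel L [-0.11534052 -0.08831893]
origin est [0.5974 0.0053] ax [-0.16815086  0.98576127]
```

Call:
servo_tool --pt "0.04 -0.0075 -0.0016 0 0 0" --pt "0.08 -0.0075 -0.0016 0 0 0" --pt "0.11 -0.0075 -0.0016 0 0 0" --pt "0.13 -0.0075 -0.0016 0 0 0" --pt "0.14 -0.0075 -0.0016 0 0 0"

```text
t: 3.58
ee_pos: [0.5965, 0.0013, 0.2083]
orientation: [0.703, -0.06, 0.706, 0.061]
contact_force: [-1.4, -0.1, -0.3]
width: 0.497
```

Call:
servo_tool --pt "0.02 0 0 0 0 0" --pt "0.04 0 0 0 0 0" --pt "0.06 0 0 0 0 0" --pt "0.072 0 0 0 0 0" --pt "0.072 0 0 0 0 0"

```text
t: 4.0
ee_pos: [0.5974, 0.0009, 0.1376]
orientation: [0.703, -0.06, 0.706, 0.061]
contact_force: [0.3, 1.1, -0.5]
width: 0.499
```

Call:
servo_tool --pt "0 0 0 0 0 0" --pt "0 0 0 0 0 0" --pt "0 0 0 0 0 0" --pt "0 0 0 0 0 0" --pt "0 0 0 0 0 0"

```text
t: 4.42
ee_pos: [0.5992, 0.0002, 0.1403]
orientation: [0.705, -0.06, 0.704, 0.06]
contact_force: [0.1, -0.0, 0.4]
width: 0.497
```

```bash
python3 - <<'E'
from h import *
s,p,r=st(); print(s["t"],p,s["contact_force"].round(2),abs(s["dq"]).max().round(4),r.as_matrix().round(3).tolist())
cloud("wrist","w4.png")
E
```

```text
4.4167 [5.99238229e-01 2.48608773e-04 1.40252666e-01] [ 0.14 -0.03  0.43] 0.0057 [[0.002, -0.169, 0.986], [0.0, 0.986, 0.169], [-1.0, -0.0, 0.002]]
```

View pics/w4.png

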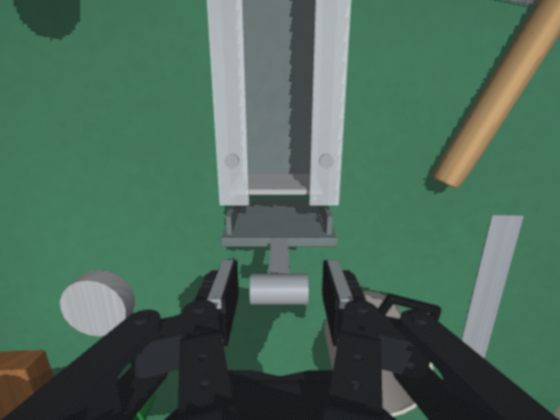

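The handle barrel (279,289) sits between the open fingers, so I close on it.

Call:
servo_tool --pt "0 0 0 0 0 0" --pt "0 0 0 0 0 0" --pt "0 0 0 0 0 0" --pt "0 0 0 0 0 0" --pt "0 0 0 0 0 0" --gripper -1 --force 30

```text
t: 4.88
ee_pos: [0.5987, 0.0003, 0.1397]
orientation: [0.705, -0.06, 0.704, 0.06]
contact_force: [-0.2, 0.8, 5.2]
width: 0.294
```

```bash
python3 - <<'E'
from h import *
s,p,r=st(); print(s["t"],p,s["contact_force"].round(2),s["width"])
# panel geometry from wrist depth
im,d,W,m=cloud("wrist"); O=np.array([.5974,.0053]); ax=np.array([-.1682,.9858]); ay=np.array([-.9858,-.1682])
L=(W[...,:2]-O)@ax; S=(W[...,:2]-O)@ay; Z=W[...,2]
print("cover edge", [np.percentile(L[(abs(abs(S)-.028)<.006)&(im.mean(2)>140)&(Z>.1)&(Z<.113)&(L<.1)],k).round(4) for k in(.5,2,10)])
for u in (270,245,310): 
  print([(r,L[r,u].round(4),Z[r,u].round(3)) for r in range(200,250,5)])
for z in(.07,.08,.09,.1,.108): 
  q=(abs(Z-z)<.004)&(abs(S)<.026)&(L<.012)&(L>-.06); print(z,q.sum(),np.percentile(L[q],[5,50,95]).round(4) if q.sum() else '')
# handle top
q=(Z>.15)&(Z<.175)&(abs(S)<.02)&(L<.02)&(L>-.05); print("handle",q.sum(),L[q].min(),L[q].max(),Z[q].max(),S[q].min(),S[q].max())
E
```

```text
4.8833 [5.98715218e-01 2.78381723e-04 1.39688675e-01] [-0.19  0.84  5.15] 0.2943706086862775
cover edge [np.float64(0.0234), np.float64(0.0248), np.float64(0.0322)]
[(200, np.float64(0.0086), np.float64(0.046)), (205, np.float64(0.0077), np.float64(0.057)), (210, np.float64(0.0073), np.float64(0.068)), (215, np.float64(0.0061), np.float64(0.076)), (220, np.float64(0.0051), np.float64(0.084)), (225, np.float64(0.0044), np.float64(0.091)), (230, np.float64(0.004), np.float64(0.1)), (235, np.float64(0.0033), np.float64(0.106)), (240, np.float64(0.0016), np.float64(0.11)), (245, np.float64(-0.0014), np.float64(0.11))]
[(200, np.float64(0.0252), np.float64(0.105)), (205, np.float64(0.0078), np.float64(0.057)), (210, np.float64(0.0067), np.float64(0.067)), (215, np.float64(0.0058), np.float64(0.075)), (220, np.float64(0.0053), np.float64(0.084)), (225, np.float64(0.0048), np.float64(0.093)), (230, np.float64(0.0041), np.float64(0.1)), (235, np.float64(0.0038), np.float64(0.107)), (240, np.float64(0.0023), np.float64(0.112)), (245, np.float64(-0.0015), np.float64(0.11))]
[(200, np.float64(0.0258), np.float64(0.107)), (205, np.float64(0.0074), np.float64(0.056)), (210, np.float64(0.007), np.float64(0.067)), (215, np.float64(0.0057), np.float64(0.075)), (220, np.float64(0.0053), np.float64(0.084)), (225, np.float64(0.0049), np.float64(0.093)), (230, np.float64(0.0038), np.float64(0.099)), (235, np.float64(0.004), np.float64(0.108)), (240, np.float64(0.002), np.float64(0.111)), (245, np.float64(-0.0013), np.float64(0.111))]
0.07 317 [0.006  0.0066 0.007 ]
0.08 352 [0.0051 0.0057 0.0062]
0.09 411 [0.0043 0.0048 0.0054]
0.1 465 [0.0034 0.004  0.0046]
0.108 1019 [-0.002   0.0024  0.0038]
handle 3023 -0.01570490379722326 0.007669815155514732 0.1749965340820866 -0.01968157908153133 0.01999882841738311
```

The panel's inner face slopes: it is tilted q≈0.086 rad, with the hinge at about (0.596,0.0137). The pinched width is 25 mm, which matches the handle. Now swing it down along the arc.

Call:
servo_tool --pt "0.0014 -0.0092 0 0 0 0" --pt "0.0035 -0.0179 0 0 0 0" --pt "0.0071 -0.0284 0 0 0 0" --pt "0.0117 -0.0385 0 0 0 0" --pt "0.0117 -0.0385 0 0 0 0"

```text
t: 5.35
ee_pos: [0.6055, -0.0392, 0.1271]
orientation: [0.705, -0.06, 0.704, 0.059]
contact_force: [0.6, -0.3, 1.6]
width: 0.298
```

Call:
servo_tool --pt "0.0055 -0.0096 0 0 0 0" --pt "0.012 -0.0186 0 0 0 0" --pt "0.0194 -0.0269 0 0 0 0" --pt "0.0276 -0.0344 0 0 0 0" --pt "0.0276 -0.0344 0 0 0 0"

```text
t: 5.77
ee_pos: [0.6113, -0.0734, 0.0989]
orientation: [0.705, -0.06, 0.704, 0.059]
contact_force: [1.8, -1.1, 1.4]
width: 0.294
```

Call:
servo_tool --pt "0.0089 -0.0066 0 0 0 0" --pt "0.0184 -0.0124 0 0 0 0" --pt "0.0284 -0.0171 0 0 0 0" --pt "0.0388 -0.0209 0 0 0 0" --pt "0.0388 -0.0209 0 0 0 0"

```text
t: 6.18
ee_pos: [0.6149, -0.0941, 0.0596]
orientation: [0.705, -0.061, 0.704, 0.059]
contact_force: [0.7, -4.0, 1.0]
width: 0.291
```

Call:
servo_tool --pt "0.0108 -0.0027 0 0 0 0" --pt "0.0185 -0.0039 0 0 0 0" --pt "0.0273 -0.0046 0 0 0 0" --pt "0.0352 -0.0047 0 0 0 0" --pt "0.037 -0.0047 0 0 0 0"

```text
t: 6.6
ee_pos: [0.6157, -0.0983, 0.0232]
orientation: [0.705, -0.061, 0.704, 0.059]
contact_force: [0.8, -5.9, 3.0]
width: 0.296
```

Call:
servo_tool --pt "0.002 0 0 0 0 0" --pt "0.002 0 0 0 0 0" --pt "0.002 0 0 0 0 0" --pt "0.002 0 0 0 0 0" --pt "0.002 0 0 0 0 0"

```text
t: 7.02
ee_pos: [0.6157, -0.0982, 0.0221]
orientation: [0.705, -0.061, 0.704, 0.059]
contact_force: [0.1, -5.7, 2.4]
width: 0.298
```

Call:
servo_tool --pt "0.001 0 0 0 0 0" --pt "0.002 0 0 0 0 0" --pt "0.003 0 0 0 0 0" --pt "0.004 0 0 0 0 0" --pt "0.004 0 0 0 0 0"

```text
t: 7.43
ee_pos: [0.6158, -0.0981, 0.0213]
orientation: [0.705, -0.06, 0.704, 0.06]
contact_force: [-4.7, -2.9, 24.4]
width: 0.297
```

```bash
python3 - <<'E'
from h import *
s,p,r=st(); print(s["t"],p,s["contact_force"].round(2),s["width"])
im,d,W,m=cloud("scene","s2.png"); O=np.array([.596,.0137]); ax=np.array([-.1682,.9858]); ay=np.array([-.9858,-.1682])
for n in("scene","side","wrist"):
    im,d,W,m=cloud(n); L=(W[...,:2]-O)@ax; S=(W[...,:2]-O)@ay; Z=W[...,2]
    for a,b in((-.064,-.045),(-.045,-.025),(-.025,-.003)):
        q=(L>a)&(L<b)&(abs(S)<.024)&(Z<.075); print(n,a,q.sum(),np.nanmedian(Z[q]) if q.sum() else '')
E
```

```text
7.4333 [ 0.61577878 -0.09814463  0.02134929] [-4.73 -2.9  24.43] 0.29670054953694097
scene -0.064 126 0.044532701690064624
scene -0.045 138 0.04385570900860025
scene -0.025 161 0.04431618832198003
side -0.064 21 0.04178452935250143
side -0.045 35 0.04425962155844332
side -0.025 66 0.04508385249652325
wrist -0.064 6130 0.044740118424056084
wrist -0.045 7506 0.04482037016749652
wrist -0.025 9882 0.04487287339790084
```

The front is fully down: the shelf is level at 45 mm and there is 24 N at the stop. Now release, lift, and turn toward the jars.

Call:
servo_tool --pt "-0.004 0 0 0 0 0" --pt "-0.004 0 0 0 0 0" --pt "-0.004 0 0 0 0 0" --pt "-0.004 0 0 0 0 0" --pt "-0.004 0 0 0 0 0" --gripper 0.0

```text
t: 8.05
ee_pos: [0.6148, -0.0956, 0.0212]
orientation: [0.704, -0.06, 0.705, 0.061]
contact_force: [-0.2, -0.6, 0.1]
width: 0.499
```

Call:
servo_tool --pt "-0.03 0 0 0 0 0" --pt "-0.07 0 0 0 0 0" --pt "-0.11 0 0 0 0 0" --pt "-0.15 0 0 0 0 0" --pt "-0.19 0 0 0 0 0"

```text
t: 8.47
ee_pos: [0.6146, -0.0963, 0.2132]
orientation: [0.704, -0.06, 0.705, 0.06]
contact_force: [0.5, 0.1, 0.7]
width: 0.499
```

Call:
servo_tool --pt "-0.05 -0.1 -0.06 30 0 0" --pt "-0.05 -0.1 -0.06 30 0 0" --pt "-0.05 -0.1 -0.06 30 0 0" --pt "-0.05 -0.1 -0.06 30 0 0" --pt "-0.05 -0.1 -0.06 30 0 0" --gripper 0.6

```text
t: 8.88
ee_pos: [0.5719, -0.2093, 0.2635]
orientation: [0.696, 0.127, 0.695, -0.128]
contact_force: [0.6, 1.4, -0.3]
width: 0.797
```

Call:
servo_tool --pt "0 0 0 30 0 0" --pt "0 0 0 30 0 0" --pt "0 0 0 30 0 0" --pt "0 0 0 30 0 0" --pt "0 0 0 30 0 0"

```text
t: 9.3
ee_pos: [0.5734, -0.2031, 0.2605]
orientation: [0.639, 0.3, 0.641, -0.3]
contact_force: [0.3, -0.3, -0.4]
width: 0.799
```

Call:
servo_tool --pt "0 0 0 30 0 0" --pt "0 0 0 30 0 0" --pt "0 0 0 30 0 0" --pt "0 0 0 30 0 0" --pt "0 0 0 30 0 0"

```text
t: 9.72
ee_pos: [0.5733, -0.2039, 0.2609]
orientation: [0.54, 0.455, 0.542, -0.455]
contact_force: [0.2, 0.1, -0.4]
width: 0.801
```

Call:
servo_tool --pt "0 -0.04 0.065 0 0 0" --pt "0 -0.081 0.13 0 0 0" --pt "0 -0.081 0.13 0 0 0" --pt "0 -0.081 0.13 0 0 0" --pt "0 -0.081 0.13 0 0 0"

```text
t: 10.13
ee_pos: [0.5106, -0.3544, 0.2632]
orientation: [0.54, 0.456, 0.539, -0.459]
contact_force: [0.5, -0.6, 0.5]
width: 0.803
```

Call:
servo_tool --pt "0 0 0 0 0 0" --pt "0 0 0 0 0 0" --pt "0 0 0 0 0 0" --pt "0 0 0 0 0 0" --pt "0 0 0 0 0 0"

```text
t: 10.55
ee_pos: [0.5163, -0.3458, 0.2619]
orientation: [0.541, 0.455, 0.542, -0.455]
contact_force: [0.1, 0.1, -0.4]
width: 0.803
```

```bash
cat > jars.py <<'E'
from h import *
import sys
s,p,r=st(); print(s["t"],p,abs(s["dq"]).max().round(4)); print(r.as_matrix().round(3).tolist())
O=np.array([.596,.0137]); ax=np.array([-.1682,.9858]); ay=np.array([-.9858,-.1682])
for n in sys.argv[2:]:
    im,d,W,m=cloud(n,sys.argv[1]+n+".png"); Z=W[...,2]; 
    lo,hi=(.046,.058)
    M=((Z>lo)&(Z<hi)&(im.max(2)<95)&(W[...,0]>.3)&(W[...,0]<.75)&(W[...,1]<-.05)&(W[...,1]>-.6)).astype(np.uint8)
    k,l,q,c=cv2.connectedComponentsWithStats(M)
    for i in range(1,k):
        if q[i,4]>60:
            T=W[l==i]; (x,y),rad=cv2.minEnclosingCircle((T[:,:2]*1000).astype(np.float32)); print(n,"lid",c[i].round(),q[i,4],round(x),round(y),"diam",round(2*rad,1),"z",np.median(T[:,2]).round(4), "bbox",((T[:,:2].max(0)+T[:,:2].min(0))/2).round(4))
E
python3 jars.py j1 scene side wrist
```

```text
10.55 [ 0.51632345 -0.34576365  0.26186678] 0.0123
[[-0.0, 0.985, 0.173], [0.001, 0.173, -0.985], [-1.0, -0.0, -0.001]]
scene lid [225. 166.] 98 445 -350 diam 42.5 z 0.0498 bbox [ 0.445 -0.347]
scene lid [186. 181.] 111 555 -410 diam 41.9 z 0.0497 bbox [ 0.5546 -0.4101]
side lid [248. 329.] 281 441 -351 diam 41.1 z 0.0502 bbox [ 0.44   -0.3508]
side lid [308. 340.] 288 550 -411 diam 42.1 z 0.0502 bbox [ 0.5499 -0.4117]
side lid [201. 354.] 183 344 -379 diam 41.2 z 0.0502 bbox [ 0.3403 -0.3789]
wrist lid [342. 162.] 987 552 -411 diam 40.5 z 0.0498 bbox [ 0.5522 -0.4113]
wrist lid [273. 240.] 776 443 -350 diam 40.4 z 0.0498 bbox [ 0.4424 -0.3501]
wrist lid [281. 314.] 277 346 -378 diam 41.0 z 0.0497 bbox [ 0.3415 -0.3777]
```

Wrist and both fixed cameras agree: A is at (0.552,-0.411), B at (0.4425,-0.350), lid tops at 50 mm and 41 mm across. The third dark blob is the shaded green look-alike. Now go above A and take a close check.

Call:
servo_tool --pt "0.0 0.012 0.035 0 0 0" --pt "0.03 0.024 0.0704 0 0 0" --pt "0.07 0.024 0.0704 0 0 0" --pt "0.1 0.024 0.0704 0 0 0" --pt "0.12 0.024 0.0704 0 0 0"

```text
t: 11.12
ee_pos: [0.55, -0.4115, 0.1382]
orientation: [0.539, 0.456, 0.542, -0.456]
contact_force: [0.8, -0.3, 0.3]
width: 0.801
```

Call:
servo_tool --pt "0 0 0 0 0 0" --pt "0 0 0 0 0 0" --pt "0 0 0 0 0 0" --pt "0 0 0 0 0 0" --pt "0 0 0 0 0 0"

```text
t: 11.53
ee_pos: [0.5518, -0.4136, 0.1445]
orientation: [0.542, 0.456, 0.539, -0.456]
contact_force: [0.1, -0.2, -0.2]
width: 0.799
```

```bash
python3 jars.py j2 wrist
```

```text
11.5333 [ 0.55175601 -0.41361055  0.14445243] 0.0072
[[0.003, 0.986, 0.17], [-0.002, 0.17, -0.986], [-1.0, 0.002, 0.003]]
wrist lid [551.  19.] 141 719 -571 diam 23.5 z 0.0477 bbox [ 0.7193 -0.5696]
wrist lid [278. 213.] 1860 552 -412 diam 40.9 z 0.0498 bbox [ 0.5524 -0.4116]
wrist lid [105. 262.] 66 481 -271 diam 30.6 z 0.0473 bbox [ 0.4807 -0.2712]
wrist lid [208. 322.] 190 440 -363 diam 30.1 z 0.0496 bbox [ 0.4399 -0.3654]
```

View pics/j2wrist.png

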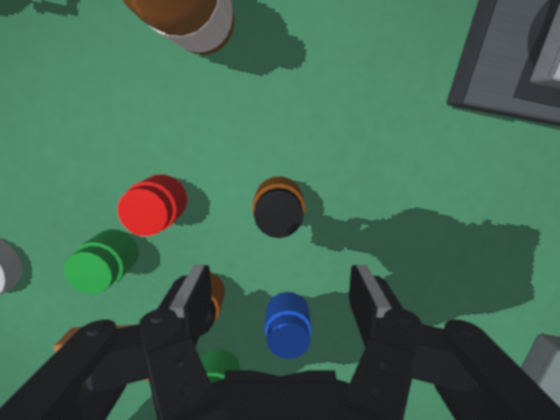

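Jar A's black lid is at (279,210), centred between the fingers, with blue and red clear to the sides. I descend and grip.

Call:
servo_tool --pt "0.03 0.0007 -0.002 0 0 0" --pt "0.06 0.0007 -0.002 0 0 0" --pt "0.09 0.0007 -0.002 0 0 0" --pt "0.12 0.0007 -0.002 0 0 0" --pt "0.135 0.0007 -0.002 0 0 0"

```text
t: 12.0
ee_pos: [0.5507, -0.409, 0.0047]
orientation: [0.54, 0.456, 0.542, -0.455]
contact_force: [-0.4, 0.3, -0.2]
width: 0.802
```

Call:
servo_tool --pt "0.005 0 0 0 0 0" --pt "0.005 0 0 0 0 0" --pt "0.005 0 0 0 0 0" --pt "0.005 0 0 0 0 0" --pt "0.005 0 0 0 0 0"

```text
t: 12.42
ee_pos: [0.5521, -0.4117, 0.0042]
orientation: [0.542, 0.456, 0.54, -0.456]
contact_force: [0.4, -0.5, 0.6]
width: 0.801
```

Call:
servo_tool --pt "0 0 0 0 0 0" --pt "0 0 0 0 0 0" --pt "0 0 0 0 0 0" --pt "0 0 0 0 0 0" --pt "0 0 0 0 0 0" --gripper -1 --force 30

```text
t: 12.83
ee_pos: [0.5518, -0.4113, 0.0035]
orientation: [0.541, 0.456, 0.54, -0.456]
contact_force: [0.3, 1.5, 5.9]
width: 0.53
```

Call:
servo_tool --pt "0 0 0 0 0 0" --pt "0 0 0 0 0 0" --pt "-0.005 0 0 0 0 0" --pt "-0.015 0 0 0 0 0" --pt "-0.03 0 0 0 0 0"

```text
t: 13.25
ee_pos: [0.5503, -0.4093, 0.0315]
orientation: [0.539, 0.456, 0.542, -0.456]
contact_force: [-0.1, -0.1, -1.7]
width: 0.528
```

Gripped: 45 mm wide, and about 1.7 N of weight. Now carry it to the shelf.

Call:
servo_tool --pt "-0.03 0 0 0 0 0" --pt "-0.06 0 0 0 0 0" --pt "-0.09 0 0 0 0 0" --pt "-0.12 0 0 0 0 0" --pt "-0.14 0 0 0 0 0"

```text
t: 13.67
ee_pos: [0.5514, -0.4118, 0.1765]
orientation: [0.542, 0.456, 0.539, -0.456]
contact_force: [0.7, -0.9, -1.7]
width: 0.531
```

Call:
servo_tool --pt "0 0.009 -0.028 0 0 0" --pt "0 0.02 -0.064 0 0 0" --pt "0 0.031 -0.1 0 0 0" --pt "0 0.042 -0.136 0 0 0" --pt "0 0.05 -0.161 0 0 0"

```text
t: 14.08
ee_pos: [0.5735, -0.239, 0.1727]
orientation: [0.54, 0.456, 0.542, -0.454]
contact_force: [-0.3, 1.0, -1.9]
width: 0.531
```

Call:
servo_tool --pt "0 0.011 -0.036 0 0 0" --pt "0 0.022 -0.072 0 0 0" --pt "0 0.033 -0.108 0 0 0" --pt "0 0.044 -0.144 0 0 0" --pt "0 0.055 -0.177 0 0 0"

```text
t: 14.5
ee_pos: [0.5971, -0.0572, 0.1732]
orientation: [0.541, 0.456, 0.541, -0.455]
contact_force: [1.5, -0.4, -1.3]
width: 0.53
```

Call:
servo_tool --pt "0 0.005 -0.017 0 0 0" --pt "0 0.0108 -0.0355 0 0 0" --pt "0 0.0108 -0.0355 0 0 0" --pt "0 0.0108 -0.0355 0 0 0" --pt "0 0.0108 -0.0355 0 0 0"

```text
t: 14.92
ee_pos: [0.6018, -0.0241, 0.173]
orientation: [0.541, 0.456, 0.54, -0.456]
contact_force: [0.9, -0.2, -0.9]
width: 0.529
```

Call:
servo_tool --pt "0 0 0 0 0 0" --pt "0 0 0 0 0 0" --pt "0 0 0 0 0 0" --pt "0 0 0 0 0 0" --pt "0 0 0 0 0 0"

```text
t: 15.33
ee_pos: [0.602, -0.0235, 0.1722]
orientation: [0.54, 0.456, 0.54, -0.456]
contact_force: [-0.3, 0.2, -1.4]
width: 0.527
```

```bash
cat > t.py <<'E'
from h import *
import sys
# target: python3 t.py lockerx lockery z  -> tool shift
O=np.array([.596,.0137]); ax=np.array([-.1682,.9858]); ay=np.array([-.9858,-.1682])
s,p,r=st(); x,y,z=map(float,sys.argv[1:4]); g=np.r_[O+x*ax+y*ay,z]
print("t",s["t"],"lk",((p[:2]-O)@ax).round(4),((p[:2]-O)@ay).round(4),p[2].round(4),"shift",(r.as_matrix().T@(g-p)).round(4),"F",s["contact_force"].round(1),"w",s["width"],"yaw",np.degrees(np.arctan2(*r.as_matrix()[:2,2][::-1])),"q7",s["qpos"][6].round(2))
E
python3 t.py -.038 0 .050; python3 - <<'E'
from h import *
cloud("wrist","w5.png")
E
```

```text
t 15.3333 lk -0.0377 0.0003 0.1722 shift [0.1222 0.0003 0.0003] F [-0.3  0.2 -1.4] w 0.5274638369227843 yaw -80.30580355106572 q7 -0.7
```

View pics/w5.png

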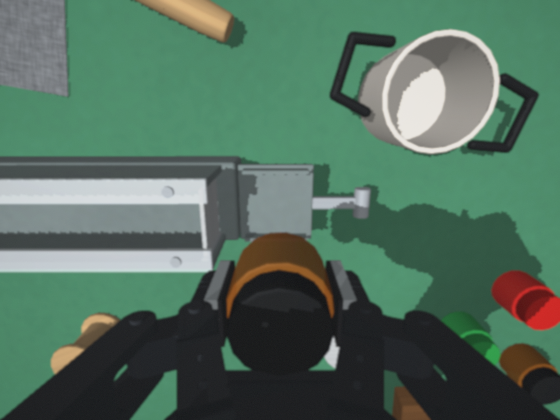

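Jar A is held upright over the shelf (shelf at rows 165-238, cols 240-313), with the pot clear. I lower it and release.

Call:
servo_tool --pt "0.025 0 0 0 0 0" --pt "0.05 0 0 0 0 0" --pt "0.075 0 0 0 0 0" --pt "0.1 0 0 0 0 0" --pt "0.112 0 0 0 0 0"

```text
t: 15.8
ee_pos: [0.6006, -0.0223, 0.0575]
orientation: [0.54, 0.455, 0.542, -0.456]
contact_force: [0.4, -0.1, -1.1]
width: 0.53
```

Call:
servo_tool --pt "0.003 0 0 0 0 0" --pt "0.006 0 0 0 0 0" --pt "0.009 0 0 0 0 0" --pt "0.011 0 0 0 0 0" --pt "0.011 0 0 0 0 0"

```text
t: 16.22
ee_pos: [0.6027, -0.023, 0.0499]
orientation: [0.541, 0.456, 0.54, -0.455]
contact_force: [-0.6, -0.5, -1.1]
width: 0.532
```

Call:
servo_tool --pt "0 0 0 0 0 0" --pt "0 0 0 0 0 0" --pt "0 0 0 0 0 0" --pt "0 0 0 0 0 0" --pt "0 0 0 0 0 0" --gripper 0.28

```text
t: 16.63
ee_pos: [0.6027, -0.023, 0.0498]
orientation: [0.541, 0.456, 0.54, -0.455]
contact_force: [1.2, -0.4, 1.3]
width: 0.642
```

Call:
servo_tool --pt "-0.01 0 0 0 0 0" --pt "-0.03 0 0 0 0 0" --pt "-0.05 0 0 0 0 0" --pt "-0.07 0 0 0 0 0" --pt "-0.09 0 0 0 0 0"

```text
t: 17.05
ee_pos: [0.6017, -0.0231, 0.1406]
orientation: [0.541, 0.456, 0.541, -0.456]
contact_force: [-0.5, 0.3, 0.0]
width: 0.642
```

Call:
servo_tool --pt "0 0 0.02 0 0 0" --pt "0 0 0.04 0 0 0" --pt "0 0 0.06 0 0 0" --pt "0 0 0.06 0 0 0" --pt "0 0 0.06 0 0 0" --gripper -1

```text
t: 17.47
ee_pos: [0.612, -0.0835, 0.14]
orientation: [0.54, 0.456, 0.54, -0.456]
contact_force: [0.0, 0.1, -0.6]
width: -0.001
```

Call:
servo_tool --pt "0 0 0 0 0 0" --pt "0 0 0 0 0 0" --pt "0 0 0 0 0 0" --pt "0 0 0 0 0 0" --pt "0 0 0 0 0 0"

```text
t: 17.88
ee_pos: [0.6122, -0.0812, 0.1391]
orientation: [0.541, 0.455, 0.541, -0.455]
contact_force: [-0.4, 0.0, -0.4]
width: -0.002
```

```bash
python3 t.py -.095 0 .063; python3 - <<'E'
from h import *
im,d,W,m=cloud("wrist","w6.png"); O=np.array([.596,.0137]); ax=np.array([-.1682,.9858]); ay=np.array([-.9858,-.1682])
L=(W[...,:2]-O)@ax; S=(W[...,:2]-O)@ay; Z=W[...,2]
q=(Z>.088)&(Z<.1)&(L<.01)&(L>-.08)&(abs(S)<.04); print("lid",q.sum(),(L[q].min()+L[q].max())/2,(S[q].min()+S[q].max())/2,np.ptp(L[q]),np.ptp(S[q]),np.median(Z[q]))
E
```

```text
t 17.8833 lk -0.0963 -0.0 0.1391 shift [ 0.0761 -0.     -0.0013] F [-0.4  0.  -0.4] w -0.0023331147218661015 yaw -80.1897711325214 q7 -0.58
lid 2950 -0.03675657502807057 -0.0005692185142376072 0.040000612250457104 0.04088327591521142 0.09470343409167278
```

View pics/w6.png

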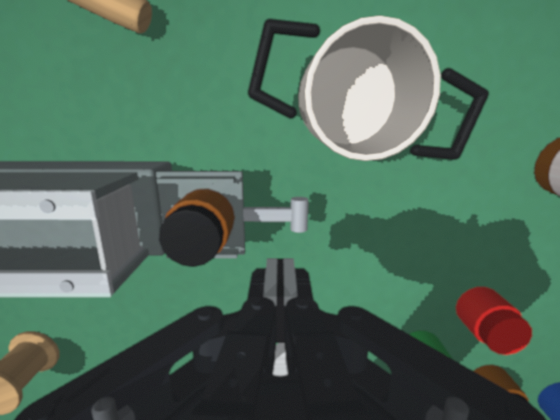

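Jar A stands upright on the shelf at locker (-37,0), with the shut fingers behind it. I lower them and push it slowly through the gate.

Call:
servo_tool --pt "0.02 0 0 0 0 0" --pt "0.04 0 0 0 0 0" --pt "0.06 0 0 0 0 0" --pt "0.076 0 0 0 0 0" --pt "0.076 0 0 0 0 0"

```text
t: 18.35
ee_pos: [0.6102, -0.0809, 0.0601]
orientation: [0.539, 0.455, 0.543, -0.456]
contact_force: [-0.5, 0.6, -0.1]
width: -0.0
```

Call:
servo_tool --pt "0 0 -0.01 0 0 0" --pt "0 0 -0.02 0 0 0" --pt "0 0 -0.03 0 0 0" --pt "0 0 -0.04 0 0 0" --pt "0 0 -0.05 0 0 0"

```text
t: 18.77
ee_pos: [0.6043, -0.0315, 0.0641]
orientation: [0.541, 0.456, 0.54, -0.455]
contact_force: [-0.3, -2.0, 1.0]
width: 0.007
```

Call:
servo_tool --pt "0 0 -0.01 0 0 0" --pt "0 0 -0.02 0 0 0" --pt "0 0 -0.03 0 0 0" --pt "0 0 -0.04 0 0 0" --pt "0 0 -0.05 0 0 0"

```text
t: 19.18
ee_pos: [0.5972, 0.0162, 0.0641]
orientation: [0.542, 0.456, 0.539, -0.456]
contact_force: [1.8, -2.8, 2.0]
width: 0.002
```

```bash
python3 t.py .165 0 .063; python3 - <<'E'
from h import *
cloud("wrist","w7.png"); cloud("scene","s7.png")
a=cv2.imread("pics/w7.png"); b=cv2.resize(cv2.imread("pics/s7.png")[200:340,250:450],None,fx=2,fy=2,interpolation=cv2.INTER_CUBIC)
cv2.imwrite("pics/c7.png",np.hstack([cv2.resize(a,(373,280)),b]))
E
```

```text
t 19.1833 lk 0.0023 -0.0016 0.0641 shift [ 0.0007 -0.0015 -0.1627] F [ 1.8 -2.8  2. ] w 0.001768382636857005 yaw -80.3052409891127 q7 -0.62
```

View pics/c7.png

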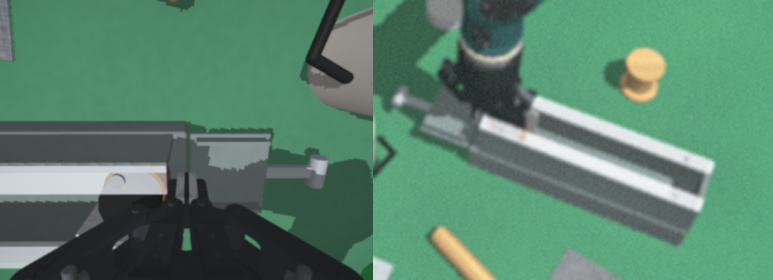

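Jar A is passing under the cover, pushed by the fingers at about 3 N. I continue.

Call:
servo_tool --pt "0 -0.001 -0.01 0 0 0" --pt "0 -0.001 -0.02 0 0 0" --pt "0 -0.001 -0.03 0 0 0" --pt "0 -0.001 -0.04 0 0 0" --pt "0 -0.001 -0.05 0 0 0"

```text
t: 19.7
ee_pos: [0.5846, 0.0663, 0.063]
orientation: [0.54, 0.455, 0.541, -0.456]
contact_force: [-0.4, -2.2, 0.0]
width: 0.001
```

Call:
servo_tool --pt "0 0 -0.01 0 0 0" --pt "0 0 -0.02 0 0 0" --pt "0 0 -0.03 0 0 0" --pt "0 0 -0.04 0 0 0" --pt "0 0 -0.05 0 0 0"

```text
t: 20.12
ee_pos: [0.5769, 0.1168, 0.063]
orientation: [0.54, 0.456, 0.541, -0.455]
contact_force: [0.7, -0.5, -1.4]
width: -0.003
```

Call:
servo_tool --pt "0 0 -0.01 0 0 0" --pt "0 0 -0.02 0 0 0" --pt "0 0 -0.03 0 0 0" --pt "0 0 -0.04 0 0 0" --pt "0 0 -0.05 0 0 0"

```text
t: 20.53
ee_pos: [0.5687, 0.1652, 0.0632]
orientation: [0.541, 0.456, 0.541, -0.456]
contact_force: [0.1, -1.0, -0.3]
width: 0.0
```

Call:
servo_tool --pt "0 0 -0.004 0 0 0" --pt "0 0 -0.008 0 0 0" --pt "0 0 -0.011 0 0 0" --pt "0 0 -0.012 0 0 0" --pt "0 0 -0.012 0 0 0"

```text
t: 20.95
ee_pos: [0.5669, 0.1761, 0.0632]
orientation: [0.541, 0.456, 0.541, -0.456]
contact_force: [0.2, 0.6, -0.9]
width: -0.001
```

```bash
python3 t.py .165 0 .063
```

```text
t 20.95 lk 0.1649 0.0014 0.0632 shift [ 0.0002  0.0014 -0.0001] F [ 0.2  0.6 -0.9] w -0.001323982507224912 yaw -80.26531815596141 q7 -0.87
```

Call:
servo_tool --pt "0 0 0.008 0 0 0" --pt "-0.03 0 0.01 0 0 0" --pt "-0.07 0 0.01 0 0 0" --pt "-0.11 0 0.01 0 0 0" --pt "-0.15 0 0.01 0 0 0"

```text
t: 21.37
ee_pos: [0.5684, 0.1646, 0.2147]
orientation: [0.54, 0.456, 0.54, -0.457]
contact_force: [-0.1, 0.5, 0.4]
width: 0.002
```

Call:
servo_tool --pt "0 -0.014 0.034 0 0 0" --pt "0 -0.028 0.066 0 0 0" --pt "0 -0.042 0.1 0 0 0" --pt "0 -0.056 0.133 0 0 0" --pt "0 -0.07 0.166 0 0 0" --gripper 0.6

```text
t: 21.78
ee_pos: [0.527, -0.0117, 0.2135]
orientation: [0.541, 0.456, 0.54, -0.456]
contact_force: [0.1, -0.0, 0.2]
width: 0.705
```

Call:
servo_tool --pt "0 -0.014 0.034 0 0 0" --pt "0 -0.028 0.066 0 0 0" --pt "0 -0.042 0.1 0 0 0" --pt "0 -0.056 0.133 0 0 0" --pt "0 -0.07 0.166 0 0 0"

```text
t: 22.2
ee_pos: [0.4857, -0.1873, 0.2134]
orientation: [0.54, 0.456, 0.54, -0.456]
contact_force: [0.8, -0.4, 0.5]
width: 0.802
```

Call:
servo_tool --pt "0 -0.014 0.034 0 0 0" --pt "0 -0.028 0.066 0 0 0" --pt "0 -0.042 0.1 0 0 0" --pt "0 -0.056 0.133 0 0 0" --pt "0 -0.071 0.156 0 0 0"

```text
t: 22.62
ee_pos: [0.4421, -0.3549, 0.2139]
orientation: [0.541, 0.456, 0.539, -0.457]
contact_force: [0.6, -0.3, -0.0]
width: 0.803
```

Call:
servo_tool --pt "0 0 0 0 0 0" --pt "0 0 0 0 0 0" --pt "0 0 0 0 0 0" --pt "0 0 0 0 0 0" --pt "0 0 0 0 0 0"

```text
t: 23.03
ee_pos: [0.4439, -0.349, 0.2129]
orientation: [0.541, 0.455, 0.542, -0.455]
contact_force: [-0.1, 0.1, 0.3]
width: 0.801
```

```bash
python3 jars.py k1 wrist scene side; python3 - <<'E'
from h import *
a=cv2.imread("pics/k1wrist.png"); b=cv2.resize(cv2.imread("pics/k1scene.png")[220:330,280:430],(528,387),interpolation=cv2.INTER_CUBIC)
c=cv2.resize(cv2.imread("pics/k1side.png")[100:220,200:310],(272,297),interpolation=cv2.INTER_CUBIC)
o=np.zeros((600,800,3),np.uint8); o[:297,:396]=cv2.resize(a,(396,297)); o[:297,400:672]=c; o[300:,:528]=b[:300]; cv2.imwrite("pics/k1c.png",o)
E
```

```text
23.0333 [ 0.44394094 -0.34900493  0.21288243] 0.0066
[[-0.0, 0.985, 0.172], [0.001, 0.172, -0.985], [-1.0, 0.0, -0.001]]
wrist lid [282. 195.] 1191 442 -350 diam 40.7 z 0.0498 bbox [ 0.4424 -0.3504]
wrist lid [293. 292.] 182 335 -381 diam 30.4 z 0.0498 bbox [ 0.3347 -0.3814]
scene lid [225. 166.] 100 445 -351 diam 43.6 z 0.0493 bbox [ 0.4449 -0.3495]
side lid [248. 329.] 279 441 -351 diam 42.5 z 0.0502 bbox [ 0.44   -0.3511]
side lid [199. 356.] 99 338 -382 diam 35.3 z 0.05 bbox [ 0.3359 -0.3821]
```

View pics/k1c.png

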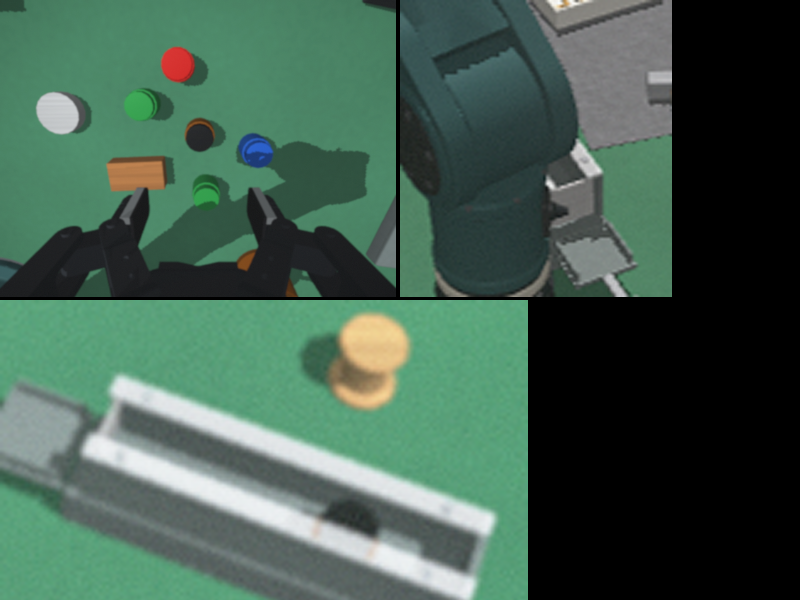

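Jar A stands inside the locker, upright, and the gate leaf is shut across the front. Jar B is at wrist-crop (200,135), world (0.4424,-0.3504). I pick it.

Call:
servo_tool --pt "0.04 -0.0015 0.001 0 0 0" --pt "0.08 -0.0015 0.001 0 0 0" --pt "0.115 -0.0015 0.001 0 0 0" --pt "0.14 -0.0015 0.001 0 0 0" --pt "0.15 -0.0015 0.001 0 0 0"

```text
t: 23.6
ee_pos: [0.4409, -0.3495, 0.0599]
orientation: [0.539, 0.455, 0.543, -0.455]
contact_force: [-0.1, -0.4, 0.7]
width: 0.8
```

Call:
servo_tool --pt "0.015 0 0 0 0 0" --pt "0.03 0 0 0 0 0" --pt "0.045 0 0 0 0 0" --pt "0.059 0 0 0 0 0" --pt "0.059 0 0 0 0 0"

```text
t: 24.02
ee_pos: [0.4419, -0.351, 0.003]
orientation: [0.54, 0.456, 0.542, -0.455]
contact_force: [-0.2, 0.4, -0.8]
width: 0.8
```

Call:
servo_tool --pt "0 0 0 0 0 0" --pt "0 0 0 0 0 0" --pt "0 0 0 0 0 0" --pt "0 0 0 0 0 0" --pt "0 0 0 0 0 0"

```text
t: 24.43
ee_pos: [0.4424, -0.352, 0.005]
orientation: [0.541, 0.456, 0.54, -0.456]
contact_force: [0.6, 0.2, 0.7]
width: 0.801
```

Call:
servo_tool --pt "0 0 0 0 0 0" --pt "0 0 0 0 0 0" --pt "0 0 0 0 0 0" --pt "0 0 0 0 0 0" --pt "0 0 0 0 0 0" --gripper -1 --force 30

```text
t: 24.85
ee_pos: [0.4422, -0.3517, 0.0047]
orientation: [0.541, 0.456, 0.541, -0.455]
contact_force: [-0.7, 0.8, 6.0]
width: 0.526
```

Call:
servo_tool --pt "0 0 0 0 0 0" --pt "0 0 0 0 0 0" --pt "-0.005 0 0 0 0 0" --pt "-0.015 0 0 0 0 0" --pt "-0.03 0 0 0 0 0"

```text
t: 25.27
ee_pos: [0.4412, -0.3511, 0.0339]
orientation: [0.54, 0.456, 0.542, -0.456]
contact_force: [-0.1, 0.1, -1.0]
width: 0.525
```

Call:
servo_tool --pt "-0.03 0 0 0 0 0" --pt "-0.06 0 0 0 0 0" --pt "-0.09 0 0 0 0 0" --pt "-0.12 0 0 0 0 0" --pt "-0.14 0 0 0 0 0"

```text
t: 25.68
ee_pos: [0.442, -0.3525, 0.1772]
orientation: [0.541, 0.456, 0.54, -0.456]
contact_force: [0.2, -0.3, -0.4]
width: 0.527
```

Call:
servo_tool --pt "0 0 0 0 0 0" --pt "0 0 0 0 0 0" --pt "0 0 0 0 0 0" --pt "0 0 0 0 0 0" --pt "0 0 0 0 0 0"

```text
t: 26.1
ee_pos: [0.4413, -0.351, 0.1729]
orientation: [0.54, 0.456, 0.542, -0.456]
contact_force: [-1.2, 0.6, -1.5]
width: 0.531
```

```bash
python3 t.py -.038 0 .172
```

```text
t 26.1 lk -0.3335 0.2139 0.1729 shift [ 0.0011  0.2142 -0.2952] F [-1.2  0.6 -1.5] w 0.5308907676327704 yaw -80.25421436717643 q7 -0.11
```

Call:
servo_tool --pt "0 0.015 -0.02 0 0 0" --pt "0 0.03 -0.04 0 0 0" --pt "0 0.05 -0.068 0 0 0" --pt "0 0.07 -0.096 0 0 0" --pt "0 0.09 -0.124 0 0 0"

```text
t: 26.52
ee_pos: [0.5095, -0.2131, 0.1733]
orientation: [0.54, 0.456, 0.541, -0.456]
contact_force: [0.4, 0.0, -1.4]
width: 0.531
```

Call:
servo_tool --pt "0 0.02 -0.028 0 0 0" --pt "0 0.04 -0.056 0 0 0" --pt "0 0.06 -0.083 0 0 0" --pt "0 0.08 -0.11 0 0 0" --pt "0 0.1 -0.138 0 0 0"

```text
t: 26.93
ee_pos: [0.5848, -0.0599, 0.1732]
orientation: [0.54, 0.455, 0.541, -0.456]
contact_force: [0.3, -0.4, -1.0]
width: 0.528
```

Call:
servo_tool --pt "0 0.015 -0.02 0 0 0" --pt "0 0.024 -0.033 0 0 0" --pt "0 0.024 -0.033 0 0 0" --pt "0 0.024 -0.033 0 0 0" --pt "0 0.024 -0.033 0 0 0"

```text
t: 27.35
ee_pos: [0.6019, -0.0262, 0.1737]
orientation: [0.54, 0.455, 0.54, -0.457]
contact_force: [-0.6, -0.4, -1.8]
width: 0.529
```

Call:
servo_tool --pt "0 0 0 0 0 0" --pt "0 0 0 0 0 0" --pt "0 0 0 0 0 0" --pt "0 0 0 0 0 0" --pt "0 0 0 0 0 0"

```text
t: 27.77
ee_pos: [0.6028, -0.0252, 0.1743]
orientation: [0.541, 0.456, 0.54, -0.456]
contact_force: [0.1, 1.2, -1.5]
width: 0.53
```

```bash
python3 t.py -.038 0 .051
```

```text
t 27.7667 lk -0.0395 -0.0002 0.1743 shift [ 0.1233 -0.0002 -0.0015] F [ 0.1  1.2 -1.5] w 0.530478801966017 yaw -80.29584225444367 q7 -0.71
```

Same placing and positioning as for jar A.

Call:
servo_tool --pt "0.025 0 -0.001 0 0 0" --pt "0.05 0 -0.001 0 0 0" --pt "0.075 0 -0.001 0 0 0" --pt "0.1 0 -0.001 0 0 0" --pt "0.113 0 -0.001 0 0 0"

```text
t: 28.18
ee_pos: [0.6014, -0.0232, 0.0587]
orientation: [0.54, 0.455, 0.542, -0.456]
contact_force: [-1.0, -0.2, -0.7]
width: 0.53
```

Call:
servo_tool --pt "0.003 0 0 0 0 0" --pt "0.006 0 0 0 0 0" --pt "0.009 0 0 0 0 0" --pt "0.0105 0 0 0 0 0" --pt "0.0105 0 0 0 0 0"

```text
t: 28.6
ee_pos: [0.6034, -0.0239, 0.0515]
orientation: [0.541, 0.456, 0.54, -0.455]
contact_force: [0.1, 0.2, -0.2]
width: 0.529
```

Call:
servo_tool --pt "0 0 0 0 0 0" --pt "0 0 0 0 0 0" --pt "0 0 0 0 0 0" --pt "0 0 0 0 0 0" --pt "0 0 0 0 0 0" --gripper 0.28

```text
t: 29.02
ee_pos: [0.6029, -0.0238, 0.051]
orientation: [0.541, 0.456, 0.541, -0.456]
contact_force: [0.1, 0.2, 0.6]
width: 0.641
```

Call:
servo_tool --pt "-0.01 0 0 0 0 0" --pt "-0.03 0 0 0 0 0" --pt "-0.05 0 0 0 0 0" --pt "-0.07 0 0 0 0 0" --pt "-0.09 0 0 0 0 0"

```text
t: 29.43
ee_pos: [0.6026, -0.024, 0.1423]
orientation: [0.541, 0.456, 0.541, -0.456]
contact_force: [0.4, 0.6, 0.1]
width: 0.637
```

Call:
servo_tool --pt "0 0 0.02 0 0 0" --pt "0 0 0.04 0 0 0" --pt "0 0 0.058 0 0 0" --pt "0 0 0.058 0 0 0" --pt "0 0 0.058 0 0 0" --gripper -1

```text
t: 29.85
ee_pos: [0.6125, -0.0822, 0.1416]
orientation: [0.54, 0.457, 0.54, -0.456]
contact_force: [-1.1, 1.1, -0.9]
width: 0.004
```

Call:
servo_tool --pt "0 0 0 0 0 0" --pt "0 0 0 0 0 0" --pt "0 0 0 0 0 0" --pt "0 0 0 0 0 0" --pt "0 0 0 0 0 0"

```text
t: 30.27
ee_pos: [0.6125, -0.0802, 0.1406]
orientation: [0.541, 0.455, 0.541, -0.455]
contact_force: [-0.7, -0.1, -0.1]
width: 0.0
```

```bash
python3 t.py -.096 0 .063; python3 - <<'E'
from h import *
im,d,W,m=cloud("wrist","w8.png"); O=np.array([.596,.0137]); ax=np.array([-.1682,.9858]); ay=np.array([-.9858,-.1682])
L=(W[...,:2]-O)@ax; S=(W[...,:2]-O)@ay; Z=W[...,2]
q=(Z>.088)&(Z<.1)&(L<.01)&(L>-.08)&(abs(S)<.04); print("lid",q.sum(),(L[q].min()+L[q].max())/2,(S[q].min()+S[q].max())/2,np.ptp(L[q]),np.ptp(S[q]),np.median(Z[q]))
E
```

```text
t 30.2667 lk -0.0953 -0.0005 0.1406 shift [ 0.0776 -0.0005  0.0007] F [-0.7 -0.1 -0.1] w 0.0004727503193642768 yaw -80.19214963621135 q7 -0.6
lid 2905 -0.03742557327221564 -0.0013201038102527846 0.040605924478955724 0.040566925622945026 0.09471474057900098
```

Call:
servo_tool --pt "0.02 0 0 0 0 0" --pt "0.04 0 0 0 0 0" --pt "0.06 0 0 0 0 0" --pt "0.077 0 0 0 0 0" --pt "0.077 0 0 0 0 0"

```text
t: 30.73
ee_pos: [0.6105, -0.0797, 0.0607]
orientation: [0.539, 0.455, 0.543, -0.456]
contact_force: [-0.9, 1.2, -0.0]
width: -0.001
```

Call:
servo_tool --pt "0 0 -0.01 0 0 0" --pt "0 0 -0.02 0 0 0" --pt "0 0 -0.03 0 0 0" --pt "0 0 -0.04 0 0 0" --pt "0 0 -0.05 0 0 0"

```text
t: 31.15
ee_pos: [0.6046, -0.0304, 0.0647]
orientation: [0.541, 0.456, 0.54, -0.455]
contact_force: [0.5, -1.3, 0.7]
width: 0.002
```

Call:
servo_tool --pt "0 0 -0.01 0 0 0" --pt "0 0 -0.02 0 0 0" --pt "0 0 -0.03 0 0 0" --pt "0 0 -0.04 0 0 0" --pt "0 0 -0.05 0 0 0"

```text
t: 31.57
ee_pos: [0.5974, 0.0173, 0.0646]
orientation: [0.542, 0.456, 0.539, -0.456]
contact_force: [2.8, -3.6, 2.8]
width: -0.0
```

Call:
servo_tool --pt "0 -0.001 -0.01 0 0 0" --pt "0 -0.001 -0.02 0 0 0" --pt "0 -0.001 -0.03 0 0 0" --pt "0 -0.001 -0.04 0 0 0" --pt "0 -0.001 -0.05 0 0 0"

```text
t: 31.98
ee_pos: [0.585, 0.0686, 0.0632]
orientation: [0.54, 0.455, 0.542, -0.456]
contact_force: [1.0, -1.1, -0.3]
width: -0.003
```

Call:
servo_tool --pt "0 0 -0.01 0 0 0" --pt "0 0 -0.02 0 0 0" --pt "0 0 -0.03 0 0 0" --pt "0 0 -0.04 0 0 0" --pt "0 0 -0.046 0 0 0"

```text
t: 32.4
ee_pos: [0.5773, 0.1144, 0.0633]
orientation: [0.54, 0.455, 0.542, -0.455]
contact_force: [0.3, -1.9, -0.1]
width: 0.002
```

Call:
servo_tool --pt "0 0 0 0 0 0" --pt "0 0 0 0 0 0" --pt "0 0 0 0 0 0" --pt "0 0 0 0 0 0" --pt "0 0 0 0 0 0"

```text
t: 32.82
ee_pos: [0.5785, 0.1114, 0.0638]
orientation: [0.54, 0.456, 0.54, -0.456]
contact_force: [-0.1, 0.4, 0.1]
width: -0.002
```

```bash
python3 t.py .1 0 .063
```

```text
t 32.8167 lk 0.0992 0.0008 0.0638 shift [ 0.0008  0.0008 -0.0008] F [-0.1  0.4  0.1] w -0.0018456840058123439 yaw -80.3174031411367 q7 -0.78
```

Call:
servo_tool --pt "-0.01 0 0 0 0 0" --pt "-0.04 0 0 0 0 0" --pt "-0.08 0 0 0 0 0" --pt "-0.12 0 0 0 0 0" --pt "-0.16 0 0 0 0 0"

```text
t: 33.23
ee_pos: [0.5779, 0.1112, 0.2259]
orientation: [0.54, 0.456, 0.54, -0.456]
contact_force: [1.4, 0.5, 0.6]
width: 0.003
```

Call:
servo_tool --pt "-0.04 0 0.03 0 0 0" --pt "-0.06 0 0.06 0 0 0" --pt "-0.06 0.001 0.1 0 0 0" --pt "-0.06 0.001 0.14 0 0 0" --pt "-0.06 0.001 0.175 0 0 0" --gripper 0.0

```text
t: 33.65
ee_pos: [0.6091, -0.0635, 0.2857]
orientation: [0.541, 0.457, 0.539, -0.456]
contact_force: [-0.6, 0.6, 0.1]
width: 0.501
```

Call:
servo_tool --pt "0 0 0.02 -30 0 0" --pt "0 0 0.038 -30 0 0" --pt "0 0 0.038 -30 0 0" --pt "0 0 0.038 -30 0 0" --pt "0 0 0.038 -30 0 0"

```text
t: 34.07
ee_pos: [0.6149, -0.0992, 0.2847]
orientation: [0.64, 0.3, 0.64, -0.3]
contact_force: [0.1, 0.1, 0.2]
width: 0.499
```

Call:
servo_tool --pt "0 0 0 -30 0 0" --pt "0 0 0 -30 0 0" --pt "0 0 0 -30 0 0" --pt "0 0 0 -30 0 0" --pt "0 0 0 -30 0 0"

```text
t: 34.48
ee_pos: [0.6151, -0.0979, 0.2843]
orientation: [0.696, 0.124, 0.696, -0.124]
contact_force: [0.5, 0.3, 0.4]
width: 0.5
```

Call:
servo_tool --pt "0 0 0 -30 0 0" --pt "0 0 0 -30 0 0" --pt "0 0 0 -30 0 0" --pt "0 0 0 -30 0 0" --pt "0 0 0 -30 0 0"

```text
t: 34.9
ee_pos: [0.6152, -0.0979, 0.284]
orientation: [0.705, -0.06, 0.705, 0.06]
contact_force: [0.7, 0.5, -0.2]
width: 0.501
```

Call:
servo_tool --pt "0 0 0 0 0 0" --pt "0 0 0 0 0 0" --pt "0 0 0 0 0 0" --pt "0 0 0 0 0 0" --pt "0 0 0 0 0 0"

```text
t: 35.32
ee_pos: [0.6154, -0.0976, 0.2836]
orientation: [0.704, -0.06, 0.705, 0.06]
contact_force: [-0.3, 1.2, -0.3]
width: 0.497
```

```bash
python3 t.py -.111 0 .15; python3 - <<'E'
from h import *
im,d,W,m=cloud("wrist","w9.png"); O=np.array([.596,.0137]); ax=np.array([-.1682,.9858]); ay=np.array([-.9858,-.1682])
L=(W[...,:2]-O)@ax; S=(W[...,:2]-O)@ay; Z=W[...,2]
H=(Z>.035)&(Z<.056)&(L<-.1)&(L>-.13)&(abs(S)<.02)
print("handle",H.sum(),(L[H].min()+L[H].max())/2,(S[H].min()+S[H].max())/2,Z[H].max())
q=(Z>.088)&(Z<.1)&(abs(S)<.018)&(L>.03)&(L<.28)
print("lids L hist",np.histogram(L[q],bins=np.arange(.03,.28,.01))[0])
q=(Z>.05)&(Z<.1)&(abs(S)<.015)&(L>.0)&(L<.08); print("gate",q.sum(),np.percentile(L[q],[5,50,95]) if q.sum() else'')
im2=cloud("scene","s9.png")[0]; b=cv2.resize(im2[210:330,270:430],(400,300),interpolation=cv2.INTER_CUBIC)
cv2.imwrite("pics/c9.png",np.hstack([cv2.resize(im,(400,300)),b]))
E
```

```text
t 35.3167 lk -0.113 -0.0004 0.2836 shift [ 0.1336  0.002  -0.0004] F [-0.3  1.2 -0.3] w 0.49664378582446655 yaw 9.68638781333327 q7 0.56
handle 260 -0.10879326636434503 -6.702728018905847e-05 0.05098400340693077
lids L hist [0 0 0 0 0 0 0 0 0 0 0 0 0 0 0 0 0 0 0 0 0 0 0 0]
gate 330 [0.01848074 0.01871508 0.02122098]
```

View pics/c9.png

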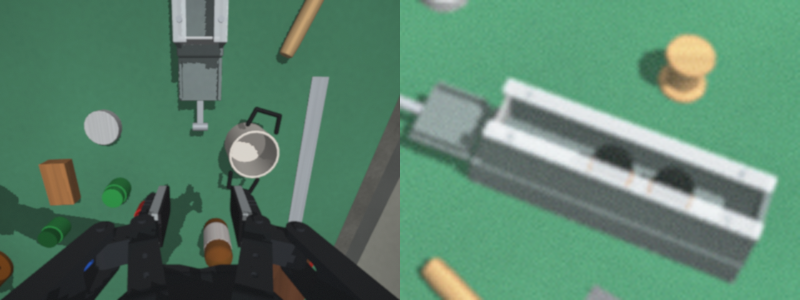

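Both jars stand upright inside (black lids in the right crop at (612,158) and (672,180)). The gate leaf is at x≈19 mm, so it is shut. Now pinch the handle again.

Call:
servo_tool --pt "0.04 0.002 0 0 0 0" --pt "0.08 0.002 0 0 0 0" --pt "0.12 0.002 0 0 0 0" --pt "0.15 0.002 0 0 0 0" --pt "0.17 0.002 0 0 0 0"

```text
t: 35.83
ee_pos: [0.6132, -0.095, 0.1103]
orientation: [0.703, -0.06, 0.706, 0.06]
contact_force: [-0.0, 0.1, 1.0]
width: 0.497
```

Call:
servo_tool --pt "0.02 0 0 0 0 0" --pt "0.04 0 0 0 0 0" --pt "0.06 0 0 0 0 0" --pt "0.08 0 0 0 0 0" --pt "0.09 0 0 0 0 0"

```text
t: 36.25
ee_pos: [0.6141, -0.0954, 0.0214]
orientation: [0.704, -0.06, 0.706, 0.06]
contact_force: [-0.4, 0.5, -0.2]
width: 0.498
```

Call:
servo_tool --pt "0 0 0 0 0 0" --pt "0 0 0 0 0 0" --pt "0 0 0 0 0 0" --pt "0 0 0 0 0 0" --pt "0 0 0 0 0 0"

```text
t: 36.67
ee_pos: [0.616, -0.0959, 0.025]
orientation: [0.705, -0.06, 0.704, 0.06]
contact_force: [-0.4, 0.8, 0.1]
width: 0.5
```

Call:
servo_tool --pt "0 0 0 0 0 0" --pt "0 0 0 0 0 0" --pt "0 0 0 0 0 0" --pt "0 0 0 0 0 0" --pt "0 0 0 0 0 0" --gripper -1 --force 30

```text
t: 37.08
ee_pos: [0.6152, -0.0958, 0.0246]
orientation: [0.705, -0.06, 0.704, 0.06]
contact_force: [-2.1, 0.7, 5.6]
width: 0.293
```

```bash
python3 t.py -.111 0 .0235
```

```text
t 37.0833 lk -0.1112 -0.0005 0.0246 shift [ 0.0011  0.0002 -0.0005] F [-2.1  0.7  5.6] w 0.29323830710749477 yaw 9.744246244851137 q7 0.75
```

Call:
servo_tool --pt "-0.0134 0.0005 0 0 0 0" --pt "-0.0244 0.002 0 0 0 0" --pt "-0.0352 0.0047 0 0 0 0" --pt "-0.0456 0.0085 0 0 0 0" --pt "-0.0556 0.0132 0 0 0 0"

```text
t: 37.5
ee_pos: [0.6129, -0.0824, 0.0805]
orientation: [0.705, -0.06, 0.704, 0.06]
contact_force: [1.3, 0.3, -4.3]
width: 0.297
```

Call:
servo_tool --pt "-0.0095 0.0058 0 0 0 0" --pt "-0.0184 0.0124 0 0 0 0" --pt "-0.0266 0.0199 0 0 0 0" --pt "-0.034 0.0282 0 0 0 0" --pt "-0.0405 0.0372 0 0 0 0"

```text
t: 37.92
ee_pos: [0.6067, -0.0461, 0.1209]
orientation: [0.705, -0.06, 0.704, 0.06]
contact_force: [1.9, -1.5, -2.7]
width: 0.299
```

Call:
servo_tool --pt "-0.0055 0.0096 0 0 0 0" --pt "-0.0101 0.0197 0 0 0 0" --pt "-0.0137 0.0302 0 0 0 0" --pt "-0.0162 0.041 0 0 0 0" --pt "-0.0162 0.041 0 0 0 0"

```text
t: 38.33
ee_pos: [0.5993, -0.0033, 0.1374]
orientation: [0.704, -0.061, 0.705, 0.062]
contact_force: [-1.0, -2.6, 7.7]
width: 0.295
```

Call:
servo_tool --pt "-0.001 0.006 0 0 0 0" --pt "-0.0014 0.0111 0 0 0 0" --pt "-0.0017 0.0166 0 0 0 0" --pt "-0.0017 0.0186 0 0 0 0" --pt "-0.0017 0.0186 0 0 0 0"

```text
t: 38.75
ee_pos: [0.5964, 0.0138, 0.1386]
orientation: [0.705, -0.06, 0.705, 0.061]
contact_force: [-1.1, -1.5, 8.2]
width: 0.298
```

```bash
python3 t.py 0 0 .14
```

```text
t 38.75 lk 0.0001 -0.0004 0.1386 shift [-0.0014 -0.0001 -0.0004] F [-1.1 -1.5  8.2] w 0.2977372984008908 yaw 9.790555589920585 q7 0.51
```

Call:
servo_tool --pt "0 0.001 0 0 0 0" --pt "0 0.002 0 0 0 0" --pt "0 0.003 0 0 0 0" --pt "0 0.004 0 0 0 0" --pt "0 0.004 0 0 0 0"

```text
t: 39.17
ee_pos: [0.5959, 0.0171, 0.1386]
orientation: [0.705, -0.06, 0.704, 0.06]
contact_force: [-1.4, -3.0, 7.9]
width: 0.298
```

```bash
cat > fr.py <<'E'
from h import *
s,p,r=st(); print(s["t"],p,s["contact_force"].round(1))
im,d,W,m=cloud("wrist","w10.png"); O=np.array([.596,.0137]); ax=np.array([-.1682,.9858]); ay=np.array([-.9858,-.1682])
L=(W[...,:2]-O)@ax; S=(W[...,:2]-O)@ay; Z=W[...,2]
for z in(.06,.07,.08,.09,.1,.106):
    q=(abs(Z-z)<.004)&(abs(S)<.026)&(L<.012)&(L>-.06); print(z,q.sum(),np.percentile(L[q],[5,50,95]).round(4) if q.sum() else '')
E
python3 fr.py
```

```text
39.1667 [0.59585546 0.01705314 0.13864262] [-1.4 -3.   7.9]
0.06 207 [-0.0002  0.0002  0.0006]
0.07 259 [-0.0002  0.0002  0.0006]
0.08 329 [-0.0003  0.0002  0.0006]
0.09 371 [-0.0003  0.0001  0.0005]
0.1 440 [-0.0003  0.0002  0.0006]
0.106 480 [-0.0005  0.0001  0.0006]
```

The panel's inner face is plumb (L≈0.0002 m at every height), so the front is shut. Release and retreat straight up.

Call:
servo_tool --pt "0 0 0 0 0 0" --pt "0 0 0 0 0 0" --pt "0 0 0 0 0 0" --pt "0 0 0 0 0 0" --pt "0 0 0 0 0 0" --gripper 0.0

```text
t: 39.63
ee_pos: [0.5954, 0.0175, 0.1373]
orientation: [0.704, -0.06, 0.705, 0.061]
contact_force: [1.2, -0.2, 0.1]
width: 0.503
```

Call:
servo_tool --pt "-0.02 0 0 0 0 0" --pt "-0.05 0 0 0 0 0" --pt "-0.08 0 0 0 0 0" --pt "-0.11 0 0 0 0 0" --pt "-0.14 0 0 0 0 0"

```text
t: 40.05
ee_pos: [0.5953, 0.0168, 0.2788]
orientation: [0.704, -0.06, 0.705, 0.06]
contact_force: [1.2, -0.5, -0.5]
width: 0.498
```

Call:
servo_tool --pt "-0.04 -0.03 0 0 0 0" --pt "-0.06 -0.06 0 0 0 0" --pt "-0.06 -0.06 0 0 0 0" --pt "-0.06 -0.06 0 0 0 0" --pt "-0.06 -0.06 0 0 0 0"

```text
t: 40.47
ee_pos: [0.6055, -0.0421, 0.3373]
orientation: [0.704, -0.059, 0.705, 0.06]
contact_force: [-1.1, 0.9, -1.7]
width: 0.5
```

Call:
servo_tool --pt "0 0 0 0 0 0" --pt "0 0 0 0 0 0" --pt "0 0 0 0 0 0" --pt "0 0 0 0 0 0" --pt "0 0 0 0 0 0"

```text
t: 40.88
ee_pos: [0.6058, -0.0419, 0.3372]
orientation: [0.704, -0.06, 0.705, 0.06]
contact_force: [-0.0, -0.7, -0.7]
width: 0.498
```

```bash
python3 fr.py; python3 - <<'E'
from h import *
im=cv2.imread("pics/w10.png"); a,_,W,_=cloud("scene","s10.png")
O=np.array([.596,.0137]); ax=np.array([-.1682,.9858]); ay=np.array([-.9858,-.1682])
# bystander drift: tops now vs start
M0=np.load("scene0.npz")["W"]
for nm,(x,y) in dict(tin=(.439,-.133),bottle=(.691,-.325),pot=(.713,-.121),spool=(.398,.157),block=(.359,-.262),red=(.537,-.304),blue=(.435,-.441),g1=(.475,-.26),g2=(.35,-.379),mallet=(.79,.164)).items():
    r=[]
    for w in(M0,W):
        q=(np.hypot(w[...,0]-x,w[...,1]-y)<.06)&(w[...,2]>.015); r.append(w[q].mean(0) if q.sum() else np.full(3,np.nan))
    print(nm,((r[1]-r[0])*1000).round(1))
cv2.imwrite("pics/c10.png",np.hstack([cv2.resize(im,(400,300)),cv2.resize(a[210:330,270:430],(400,300),interpolation=cv2.INTER_CUBIC)]))
E
```

```text
40.8833 [ 0.60579692 -0.04191736  0.33715116] [-0.  -0.7 -0.7]
0.06 29 [0.0001 0.0002 0.0003]
0.07 0 
0.08 42 [0.0001 0.0002 0.0002]
0.09 0 
0.1 18 [0.0001 0.0002 0.0003]
0.106 22 [-0.0058 -0.003  -0.0002]
tin [ 0.6  0.6 -0.1]
bottle [ 0.  -0.1  0.7]
pot [ 0.2  0.1 -0.1]
spool [ 0.1  0.  -0.4]
block [  4.1 -15.1   0.6]
red [ 0.1 -0.  -0.2]
blue [ 0.  -0.4  0.4]
g1 [ 0.3  0.3 -0.1]
g2 [-0.3 -0.3 -0.2]
mallet [-0.2 -0.   0.1]
```

View pics/c10.png

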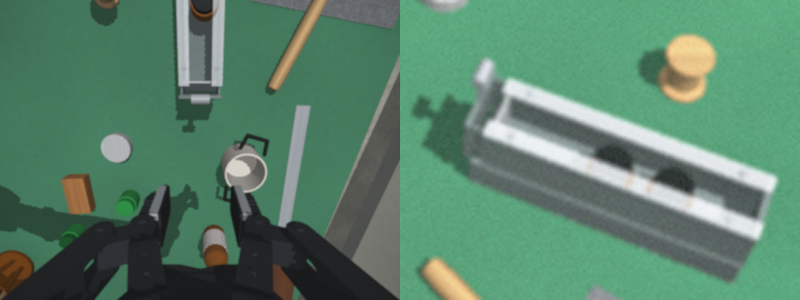

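Everything is fine except a 15 mm shift in the block's reading. I'll check whether that is the arm occluding it.

```bash
python3 - <<'E'
from h import *
for n in("scene","side"):
    W1=cloud(n)[2]
    for w in(np.load(n+"0.npz")["W"],W1):
        q=(np.hypot(w[...,0]-.357,w[...,1]+.262)<.075)&(w[...,2]>.02)&(w[...,2]<.04); T=w[q]
        print(n,q.sum(),cv2.minAreaRect((T[:,:2]*1000).astype(np.float32)) if len(T) else '')
E
```

```text
scene 419 ((358.3419189453125, -261.0574035644531), (57.80527877807617, 90.18121337890625), 13.053194999694824)
scene 279 ((360.932861328125, -272.5997314453125), (54.69078826904297, 68.92353820800781), 11.271120071411133)
side 891 ((354.80426025390625, -261.2496643066406), (50.20142364501953, 93.32245635986328), 12.270159721374512)
side 894 ((354.7745666503906, -261.0793151855469), (50.090084075927734, 92.31098175048828), 12.192720413208008)
```

The block has not moved: the arm covers part of it in the scene view, and the side view is unchanged. I hand in the job.

```bash
python3 -c "
from rig import env
print(env.close_job())"
```

```text
the job is handed in; nothing more can be done
None
```

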